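# Stack washed tube blocks and carriers on spacer sticks in the air dryer and switch it on

## Task

Stack the washed parts in the drip tray so that air can pass below and between the layers: two spacer sticks on the tray floor pointing at the blower, well apart either side of the middle, both aluminium blocks lying across them, two more sticks across the blocks in the same way, and on these every plastic carrier, lying level across the sticks and clear of its neighbours, all of it centred over the tray. Only when the stack is complete, turn the blower's switch clockwise until it clicks over to on and let go. Leave the other things on the bench alone.

Things in the scene. Friction and masses are not known exactly. Their poses are not given: they have to be found in the camera images.
- tray (a point): benchtop air dryer, fixed, its place and heading vary: a shallow stainless drip tray, 242 x 242 mm inside, with an upright rim 10 mm above its flat floor, and a white blower box 250 mm long, 110 mm deep and 122 mm high along one side. This point is the centre of the tray's floor, on its top face (12 mm above the bench); z up, y points to the blower, whose face begins 168 mm from this point, x runs along the blower
- fan_switch (a joint): rotary switch of the blower: angle of the knob (rad), 0 = off, 1.2 = on, with a stop at each; it grows as the knob turns clockwise seen from above. A sprung detent resists with up to about 0.1 N m as far as 0.6 rad, then snaps the knob over to on; let go short of that, it springs back to off
- fan_switch_grip (a point): black knob on the roof of the blower box, turning about the vertical through this point, which is on its axis at the height to grip; a bar grip 46 mm long, 14 mm wide, 32 mm high, whose top is 7 mm above this point, on a round flange 48 mm across whose top is 23 mm below it; the bar lies along this point's x axis, which turns with the knob
- block1_c (a point): solid aluminium tube block (the big bars) with two rows of bores in its top, 160 x 44 x 32 mm high, about 0.5 kg, loose, bores up, on the draining mat at the start; this point lies at its centre, half-way up; its x axis runs along its length, z up
- block2_c (a point): solid aluminium tube block (the big bars) with two rows of bores in its top, 160 x 44 x 32 mm high, about 0.5 kg, loose, bores up, on the draining mat at the start; this point lies at its centre, half-way up; its x axis runs along its length, z up
- carrier1_c (a point): narrow white plastic tube carrier with one row of nine collared bores in its top, 184 x 24 x 22 mm high (collars stand 1.5 mm above that), about 0.13 kg, loose, on the draining mat at the start; may be absent; this point lies at its centre, half-way up; its x axis runs along its length, z up
- carrier2_c (a point): narrow white plastic tube carrier with one row of nine collared bores in its top, 184 x 24 x 22 mm high (collars stand 1.5 mm above that), about 0.13 kg, loose, on the draining mat at the start; may be absent; this point lies at its centre, half-way up; its x axis runs along its length, z up
- stick1_c (a point): plain white plastic spacer stick, 190 x 16 x 16 mm, about 50 g, loose, in the low grey holder at the start (floor 4 mm, rim 10 mm above the bench); the four are alike; this point lies at its centre, half-way up; its x axis runs along its length, z up
- stick2_c (a point): plain white plastic spacer stick, 190 x 16 x 16 mm, about 50 g, loose, in the low grey holder at the start (floor 4 mm, rim 10 mm above the bench); the four are alike; this point lies at its centre, half-way up; its x axis runs along its length, z up
- stick3_c (a point): plain white plastic spacer stick, 190 x 16 x 16 mm, about 50 g, loose, in the low grey holder at the start (floor 4 mm, rim 10 mm above the bench); the four are alike; this point lies at its centre, half-way up; its x axis runs along its length, z up
- stick4_c (a point): plain white plastic spacer stick, 190 x 16 x 16 mm, about 50 g, loose, in the low grey holder at the start (floor 4 mm, rim 10 mm above the bench); the four are alike; this point lies at its centre, half-way up; its x axis runs along its length, z up
- mat (a point): draining mat, 188 x 365 x 4 mm, fixed, dark rubber; this point is the centre of its top; its four places for parts lie side by side along its y axis, 95 mm apart
- tipbox: bystander: white box of yellow pipette tips, 85 x 122 x 63 mm high, loose, not to be disturbed; origin at the centre of its underside
- jar: bystander: amber jar with a blue cap, 72 mm across, 110 mm high, loose, not to be disturbed; origin at the centre of its underside
- beaker: bystander: glass beaker, 72 mm across, 85 mm high, loose, not to be disturbed; origin at the centre of its underside

How it is judged (in metres and radians):
On the way, in this order (a step that is already met when the one before it is completed fails the run):
1. both blocks lie level on sticks, clear of the tray's floor (z of block1_c in the frame of tray between 0.028 and 0.036 m and x of block1_c in the frame of tray between -0.04 and 0.04 m and y of block1_c in the frame of tray between -0.075 and 0.075 m and angle between each of block1_c, block2_c's own z axis and vertical below 0.06 rad and angle between the x axis of each of block1_c, block2_c and the x axis of tray, either way round below 0.2 rad and z of block2_c in the frame of tray between 0.028 and 0.036 m and x of block2_c in the frame of tray between -0.04 and 0.04 m and y of block2_c in the frame of tray between -0.075 and 0.075 m), for 0.3 s.
2. every carrier lies level on sticks that keep it clear of the blocks (z of carrier1_c in the frame of tray between 0.071 and 0.079 m and x of carrier1_c in the frame of tray between -0.04 and 0.04 m and y of carrier1_c in the frame of tray between -0.075 and 0.075 m and angle between each of carrier1_c, carrier2_c's own z axis and vertical below 0.06 rad and angle between the x axis of each of carrier1_c, carrier2_c and the x axis of tray, either way round below 0.2 rad and z of carrier2_c in the frame of tray between 0.071 and 0.079 m and x of carrier2_c in the frame of tray between -0.04 and 0.04 m and y of carrier2_c in the frame of tray between -0.075 and 0.075 m and distance between carrier1_c and carrier2_c above 0.028 m), for 0.3 s.
3. the blower's switch has clicked over to on (value of joint fan_switch above 1.05 rad), for 0.3 s.
At the end, for the whole second after the job is handed in: Blocks level one stick above the tray floor, carriers level one stick above the blocks (4 mm, 0.06 rad), in line with the blower (0.2 rad), within 40 mm lengthways, 75 mm sideways of centre, carriers 28 mm apart; sticks aim at the blower (0.2 rad), 20-75 mm off the middle; switch over 1.05 rad (all of step 1 and all of step 2 and y of stick1_c in the frame of tray between -0.03 and 0.03 m and angle between the x axis of each of stick1_c, stick2_c, stick3_c, stick4_c and the y axis of tray, either way round below 0.2 rad and (x of stick1_c in the frame of tray between 0.02 and 0.075 m or x of stick1_c in the frame of tray between -0.075 and -0.02 m) and y of stick2_c in the frame of tray between -0.03 and 0.03 m and (x of stick2_c in the frame of tray between 0.02 and 0.075 m or x of stick2_c in the frame of tray between -0.075 and -0.02 m) and y of stick3_c in the frame of tray between -0.03 and 0.03 m and (x of stick3_c in the frame of tray between 0.02 and 0.075 m or x of stick3_c in the frame of tray between -0.075 and -0.02 m) and y of stick4_c in the frame of tray between -0.03 and 0.03 m and (x of stick4_c in the frame of tray between 0.02 and 0.075 m or x of stick4_c in the frame of tray between -0.075 and -0.02 m) and value of joint fan_switch above 1.05 rad); the robot touches nothing.
It fails at once if the tipbox is knocked away (distance of tipbox from where it was at the start of the episode above 0.03 m).
It fails at once if the jar is knocked away (distance of jar from where it was at the start of the episode above 0.03 m).
It fails at once if the beaker is knocked away (distance of beaker from where it was at the start of the episode above 0.03 m).
Of carrier1, carrier2 only 1 to 2 are there at a start; the rules pass over those that are not, and their reading is None.
At some moment in a run one of carrier1, carrier2 may be knocked a few centimetres aside while the robot is not near it.
It also fails if it takes over 210 s, if anything falls off the work surface, if the arm or the gripper's body presses on something with over 40 N, if the wrist force passes 120 N, or if a joint passes its speed limit or range.

## Robot

A 6-joint arm with a two-finger parallel gripper is mounted at the origin on the work surface. World frame = base frame: x ahead of the robot, y to its left, z up, the work surface at z = 0. Lengths are in m, angles in degrees, forces in N, time in s.
With the tool pointing down it reaches from about 0.425 to 1.125 m from the base axis. Payload 14.9 kg.
Tool frame: the origin (TCP) lies on the centre line of the jaws, within the pads' length; the fingertips stand 22 mm ahead of it and the grasp point (between the pads) lies 3 mm ahead of it; z points along the fingers, y is the direction in which the jaws open and shut (so a half turn about z gives the same grasp; the last joint's range is limited). The gripper opens to 91 mm and grips with 3 to 60 N. Pads are 32 mm wide; open, the fingers measure 118 mm over their backs; the gripper's body (76 mm by 178 mm) begins 60 mm behind the grasp point.
Start: joints at [66.561, 21.709, 99.362, -0, 58.929, -1.908], TCP at [0.257, 0.651, 0.236] pointing down, gripper open.
Joint ranges: [-158.91, 158.91], [-42.39, 125.64], [0.06, 152.35], [-60.88, 240.88], [17.5, 164.5], [-176.32, 176.32]. Speed limits (degrees/s): [108.29, 108.29, 136.94, 180, 180, 180].

## Interface

Orientations are given as [roll, pitch, yaw] about the fixed x, y, z axes, in that order (R = Rz(yaw) Ry(pitch) Rx(roll)).
In Python, from rig import robot, optics gives the robot as it stands.
- The arm moves only by the tool move_arm, never from a script. Its argument "moves" is one flat list of numbers, 4 for each row, row after row: the shift along the tool's x, y, z in m, then the turn about the tool's z in rad. A call has 1 to 20 rows; each row is the pose to reach, as a shift and turn from the pose commanded when the call began, along the tool's axes at that moment; what a row does not reach only later rows make up. A row lasts 1/8 s, in which the tool goes at most 62.5 mm and 10.7 degrees, less where a joint would pass 70% of its speed; a pose out of reach is approached as far as the arm can. A call with a gripper value outside its range is refused whole. "jaw" is the finger opening in m, from 0 to 0.0912, set as the call begins (left out, the last holds). The fingers move at their own pace and stop on an object; "newtons" is the grip in N (left out, the last holds). Time passes only in rows, so rows that repeat a pose let the fingers close. It gives the time, the measured TCP pose, the force and the opening at its end, in the units of the state.
- robot.sense(): the state, without advancing time (a new reading comes with each control period).
- optics.capture(name): name is "scene" or "top" or "wrist"; returns the picture (400x640x3 uint8, red, green, blue); there is no depth.
- optics.calibration(name): a dict with "mtx" (3x3 intrinsics, pixels), "xyz" and "orientation" of the camera in the world. Camera axes: x right, y up, looking along -z (the intrinsics and any distortion apply to the point x, -y, -z); pixel columns grow to the right and rows downward; lengths in m; the calibration is good to about 2 mm. The wrist camera is an equidistant fisheye: a pixel r from the principal point sees the ray r / f radians off the axis. A picture is of the moment at which its call begins: read the wrist's pose just before it. calibration takes no time and is no camera call; for the wrist camera it gives the pose at the moment of the call.
- robot.finish_job(): hands the job in, once; it reports no verdict.
The state is a dict: "clock": time; "joints": joint angles; "joint_velocities": joint speeds; "tau": joint torques, N m; "ee_pos": TCP position; "orientation": TCP orientation; "wrist_force": force on the tool from outside, world axes, zero at the start; "ft_torque": the same for the moment, N m; "opening": opening from 0.0 (shut) to 1.0 (fully open).
Only numpy, scipy, OpenCV 4.12 (cv2) and the standard library are available. Lean on these libraries where they do the work, as an engineer would, in place of code of your own. Each camera call takes 0.05 s, during which the arm holds its last target.

## Working session

There is one attempt and no reset: what is moved stays moved. The work goes in short steps, Python scripts to look and compute and a tool call to move; the robot and the scene stay as the last step left them, time stands still between calls to the robot, and variables do not carry over. Pictures are saved under pics/ and viewed, and the job is handed in when it is done.

Besides the shell and the picture viewer there is one more tool, called after ">>>" as a command line: name --argument value ..., lists and objects as JSON in quotes. move_arm: Moves the arm, as the interface text tells. Its arguments: {"type":"object","properties":{"moves":{"type":"array","items":{"type":"number"}},"jaw":{"type":"number"},"newtons":{"type":"number"}},"required":["moves"]}

```bash
ls; mkdir -p pics; python3 - <<'E'
from rig import robot, optics
import cv2
print(robot.sense())
for n in ["scene","top","wrist"]:
    c=optics.calibration(n); print(n,c)
    im=optics.capture(n); cv2.imwrite(f"pics/{n}0.png",im[:,:,::-1])
E
```

```text
pics
{'clock': 0.0, 'joints': array([ 6.65618981e+01,  2.17397235e+01,  9.93946990e+01, -5.45687160e-04,
        5.89283599e+01, -1.90677693e+00]), 'joint_velocities': array([-0.00609288,  0.06096686, -0.00085608,  0.00808811,  0.1259948 ,
       -0.08971163]), 'tau': array([ 3.08383293e-03, -7.63729763e+01, -4.34374237e+01,  6.51552784e-02,
        4.23277554e-02, -1.62577844e-04]), 'ee_pos': array([0.25675561, 0.65081959, 0.23528136]), 'orientation': array([-1.79937237e+02, -1.62215697e-03,  1.58468956e+02]), 'wrist_force': array([-0.21223512, -0.40680124, -0.45594979]), 'ft_torque': array([-0.00203332,  0.03375341, -0.00415602]), 'opening': 1.0017832636654758}
scene {'mtx': array([[457.15008536,   0.        , 321.20208944],
       [  0.        , 457.15008536, 203.9642904 ],
       [  0.        ,   0.        ,   1.        ]]), 'xyz': array([1.04923805, 0.85347826, 1.04612161]), 'orientation': array([ 45.76507171,   0.38746283, 151.25447162])}
top {'mtx': array([[373.33870864,   0.        , 321.55229077],
       [  0.        , 373.33870864, 196.46643889],
       [  0.        ,   0.        ,   1.        ]]), 'xyz': array([ 0.44099958, -0.01328152,  1.17713755]), 'orientation': array([  8.72320748,   0.28215253, -89.48973869])}
wrist {'mtx': array([[309.70691629,   0.        , 317.55183856],
       [  0.        , 309.70691629, 200.07849907],
       [  0.        ,   0.        ,   1.        ]]), 'xyz': array([0.19406598, 0.67660893, 0.38372892]), 'orientation': array([-1.41588581e+01, -2.40954748e-03,  6.84938874e+01])}
```

View pics/scene0.png

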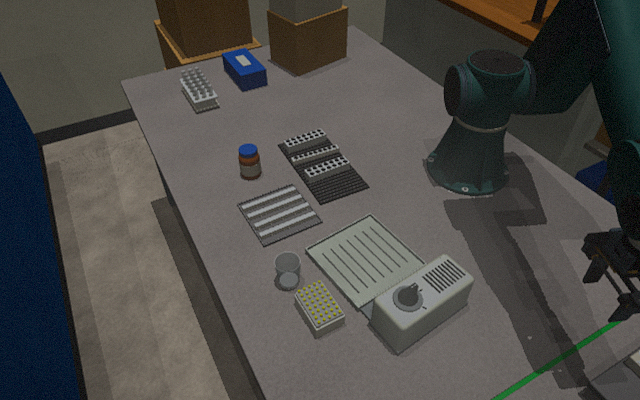

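View pics/top0.png

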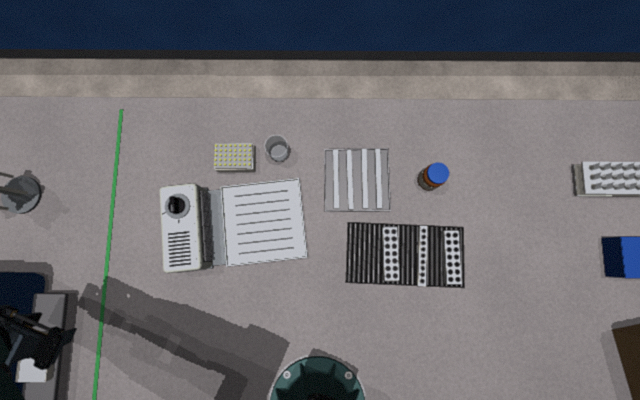

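View pics/wrist0.png

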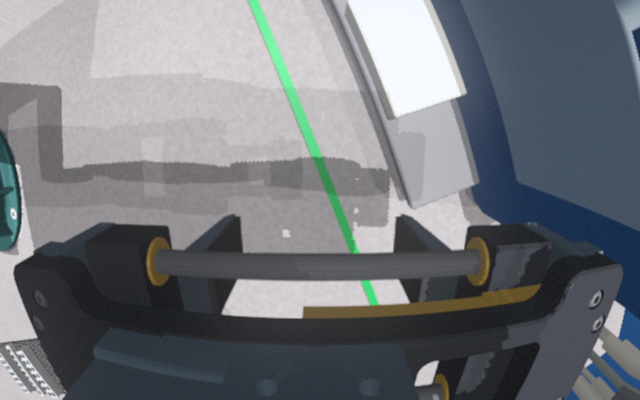

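```bash
cat > h.py <<'E'
import numpy as np, cv2
from scipy.spatial.transform import Rotation as R
from rig import robot, optics
def RR(o): return R.from_euler('xyz',o,degrees=True).as_matrix()
class Cam:
    def __init__(s,n):
        c=optics.calibration(n); s.n=n; s.K=np.array(c['mtx']); s.p=np.array(c['xyz']); s.R=RR(c['orientation'])
    def ray(s,px):
        px=np.atleast_2d(np.asarray(px,float))
        u=(px[:,0]-s.K[0,2])/s.K[0,0]; v=(px[:,1]-s.K[1,2])/s.K[1,1]
        if s.n=='wrist':
            r=np.hypot(u,v)+1e-12; d=np.c_[np.sin(r)*u/r,np.sin(r)*v/r,np.cos(r)]
        else: d=np.c_[u,v,np.ones_like(u)]
        d=d*[1,-1,-1]
        return d@s.R.T
    def at(s,px,z):
        d=s.ray(px); return s.p+d*((z-s.p[2])/d[:,2])[:,None]
    def proj(s,P):
        q=(np.atleast_2d(P)-s.p)@s.R*[1,-1,-1]
        if s.n=='wrist':
            rho=np.hypot(q[:,0],q[:,1]); th=np.arctan2(rho,q[:,2])
            u=th*q[:,0]/(rho+1e-12); v=th*q[:,1]/(rho+1e-12)
        else: u=q[:,0]/q[:,2]; v=q[:,1]/q[:,2]
        return np.c_[u*s.K[0,0]+s.K[0,2],v*s.K[1,1]+s.K[1,2]]
def pose():
    s=robot.sense(); return np.array(s['ee_pos']),RR(s['orientation']),s
def snap(n,f):
    c=Cam(n); im=optics.capture(n)[:,:,::-1].copy(); cv2.imwrite(f'pics/{f}.png',im); return c,im
def rect(c,im,mask,z):
    "min-area rects of blobs, on plane z: centre, sizes, heading of long axis"
    out=[]
    cs,_=cv2.findContours(mask.astype(np.uint8),cv2.RETR_EXTERNAL,cv2.CHAIN_APPROX_NONE)
    for k in cs:
        if cv2.contourArea(k)<60: continue
        P=c.at(k[:,0],z)[:,:2].astype(np.float32)*1000
        (cx,cy),(w,h),a=cv2.minAreaRect(P)
        if h>w: w,h,a=h,w,a+90
        m=k[:,0].mean(0)
        out.append((cx,cy,w,h,(a+90)%180-90,m))
    return out
E
python3 - <<'E'
from h import *
im=cv2.imread('pics/top0.png'); c=Cam('top')
cv2.imwrite('pics/top0z.png',cv2.resize(im[130:300,140:480],None,fx=2.3,fy=2.3,interpolation=cv2.INTER_CUBIC))
for px,z in [((391,254),.036),((423,255),.026),((453,256),.036),((335,179),.02),((383,179),.02),((263,222),.012),((233,156),.06),((277,148),.085),((434,174),.11),((176,205),.15)]:
    P=c.at(px,z)[0]; print(px,P.round(3),np.hypot(*P[:2]).round(3))
E
```

```text
(391, 254) [ 0.442 -0.217  0.036] 0.493
(423, 255) [ 0.44  -0.316  0.026] 0.542
(453, 256) [ 0.438 -0.404  0.036] 0.596
(335, 179) [ 0.675 -0.048  0.02 ] 0.676
(383, 179) [ 0.676 -0.199  0.02 ] 0.705
(263, 222) [0.537 0.176 0.012] 0.566
(233, 156) [0.736 0.268 0.06 ] 0.784
(277, 148) [0.756 0.13  0.085] 0.767
(434, 174) [ 0.674 -0.334  0.11 ] 0.752
(176, 205) [0.571 0.397 0.15 ] 0.696
```

View pics/top0z.png

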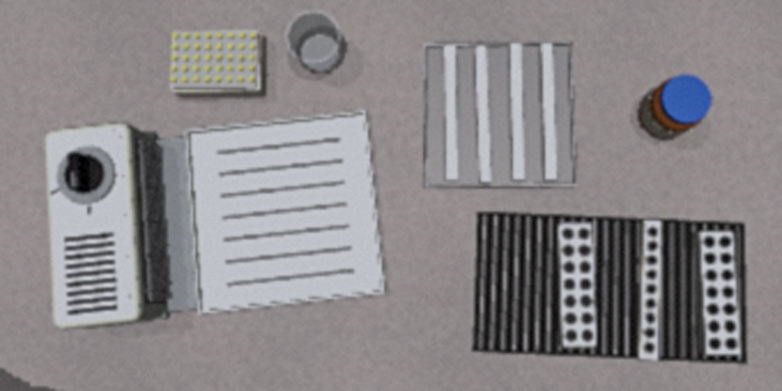

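```bash
python3 - <<'E'
from h import *
im=cv2.imread('pics/top0.png'); c=Cam('top')
g=cv2.cvtColor(im,cv2.COLOR_BGR2GRAY)
def roi(x0,y0,x1,y1,t):
    m=np.zeros(g.shape,np.uint8); m[y0:y1,x0:x1]=(g[y0:y1,x0:x1]>t); return m
print(g[254,350:465]); print(g[180,322:395]); print(g[225,200:312])
m=cv2.morphologyEx(roi(365,220,470,292,120),cv2.MORPH_CLOSE,np.ones((5,5)))
for z in(.036,.026):
  for r in rect(c,im,m,z): print('mat',z,np.round(r[:5],1),r[5].round(0))
m=roi(327,151,389,210,190)
for r in rect(c,im,m,.020): print('stick',np.round(r[:5],1),r[5].round(0))
E
```

```text
[ 76  32  18  76 130  81  19  21  78 138  79  24  28  74 103  65  25  32
  70  88  50  17  41  84  87  49  24  56 104  74  32  25  40 102 171 113
  55  44  43  94 167 181 112  53  41  46  91 152 120  49  17  44  82  82
  44  24  54  97  69  34  23  54  99  72  36  22  29  52 105 180 173 110
  66  58  91 153 173 126  58  21  42  81  82  45  22  41  74  84  49  26
  47  80  62  49  56 115 186 182 151 134 157 183 198 197 177 141 131 158
 183 183 115  93  52  49 107]
[146 140 117 102 132 143 142 141 141 139 134 141 186 195 197 185 146 131
 137 140 140 142 141 139 124 129 185 197 194 193 159 135 139 137 143 138
 140 141 132 123 161 191 196 192 186 135 129 139 140 140 139 139 131 112
 161 191 195 195 187 143 133 136 139 142 140 128 105 130 144 147 142 140
 140]
[ 52  48  86  74  46  44  47  56  54  42  52  70  92 124 125 128 128 130
 131 140 142 139 154 170 125 173 194 191 193 192 192 192 194 192 193 190
 176 162 163 178 182 184 184 182 185 188 191 194 194 194 197 195 193 197
 195 193 195 194 195 195 191 196 191 195 193 192 193 194 194 193 189 190
 193 195 193 194 195 194 195 194 193 193 192 194 195 194 192 192 193 194
 193 195 193 193 195 192 192 193 193 193 195 188 175 178 128 128 145 147
 144 147 149 146]
mat 0.036 [ 439.7 -297.7  321.4  211.7  -89.5] [408. 255.]
mat 0.026 [ 439.7 -300.2  324.2  213.5  -89.5] [408. 255.]
stick [ 678.3 -184.8  177.     8.9    0.9] [378. 179.]
stick [ 678.  -140.8  177.1    9.2    1.2] [364. 178.]
stick [676.  -93.9 180.4   9.1   1.8] [350. 179.]
stick [677.3 -49.7 177.2   8.1   1.7] [336. 178.]
```

```bash
python3 - <<'E'
from h import *
im=cv2.imread('pics/top0.png'); c=Cam('top')
g=cv2.cvtColor(im,cv2.COLOR_BGR2GRAY)
def mr(pts,z):
    P=c.at(pts,z)[:,:2].astype(np.float32)*1000
    (cx,cy),(w,h),a=cv2.minAreaRect(P)
    if h>w: w,h,a=h,w,a+90
    return np.round([cx,cy,w,h,(a+90)%180-90],1)
for x0,x1,z in((379,404,.036),(415,431,.0275),(441,468,.036)):
    s=g[222:290,x0:x1]; ys,xs=np.where(s>145); print(mr(np.c_[xs+x0,ys+222],z))
m=np.zeros(g.shape,np.uint8); m[170:280,215:315]=g[170:280,215:315]>165
m=cv2.morphologyEx(m,cv2.MORPH_OPEN,np.ones((3,3)))
for z in(.012,.022):
  for r in rect(c,im,m,z): print('tray',z,np.round(r[:5],1),r[5].round(0))
k=[max(cv2.findContours(m,0,1)[0],key=cv2.contourArea)][0]
ap=cv2.approxPolyDP(cv2.convexHull(k),8,True)[:,0]; print(ap)
for z in(.012,.022): print(c.at(ap,z)[:,:2].round(3).tolist(), c.at(ap,z).mean(0).round(4))
E
```

```text
[ 434.2 -214.6  178.6   59.5    0.5]
[ 444.5 -311.5  191.4   36.6   -6.5]
[ 440.7 -412.   199.5   79.2    0.5]
tray 0.012 [538.1 174.2 243.2 243.    6.8] [265. 223.]
tray 0.022 [537.3 172.5 241.1 240.9   6.8] [265. 223.]
[[298 180]
 [306 255]
 [228 265]
 [223 189]]
[[0.672, 0.069], [0.437, 0.04], [0.404, 0.28], [0.641, 0.307]] [0.5385 0.1741 0.012 ]
[[0.67, 0.069], [0.437, 0.04], [0.405, 0.277], [0.639, 0.304]] [0.5377 0.1725 0.022 ]
```

```bash
cat >> h.py <<'E'
def plan(*wps):
    "world waypoints (x,y,z,yaw deg) -> tool-frame shift+turn from current pose"
    p,M,s=pose(); yaw=np.degrees(np.arctan2(M[1,0],M[0,0]))
    print('t',round(s['clock'],2),'at',p.round(4),'yaw',yaw.round(2),'j6',round(float(s['joints'][5]),1),'F',np.round(s['wrist_force'],1),'open',round(s['opening']*91.2,1))
    for w in wps:
        d=M.T@(np.array(w[:3])-p); t=-np.radians((w[3]-yaw+180)%360-180)
        print([round(float(v),3) for v in d]+[round(float(t),3)], 'dist',round(float(np.linalg.norm(d)),3))
E
python3 -c "
from h import *
plan((.677,-.05,.22,181.5))"
```

```text
t 0.15 at [0.2568 0.6509 0.2354] yaw 158.47 j6 -1.9 F [0.4 0.1 0.2] open 90.7
[-0.648, -0.498, 0.016, -0.402] dist 0.817
```

>>> move_arm --moves '[-0.648, -0.498, 0.016, -0.402, -0.648, -0.498, 0.016, -0.402, -0.648, -0.498, 0.016, -0.402, -0.648, -0.498, 0.016, -0.402, -0.648, -0.498, 0.016, -0.402, -0.648, -0.498, 0.016, -0.402, -0.648, -0.498, 0.016, -0.402, -0.648, -0.498, 0.016, -0.402, -0.648, -0.498, 0.016, -0.402, -0.648, -0.498, 0.016, -0.402, -0.648, -0.498, 0.016, -0.402, -0.648, -0.498, 0.016, -0.402, -0.648, -0.498, 0.016, -0.402, -0.648, -0.498, 0.016, -0.402, -0.648, -0.498, 0.016, -0.402, -0.648, -0.498, 0.016, -0.402]' --jaw 0.04

```text
clock: 2.15
ee_pos: [0.6763, -0.0487, 0.2199]
orientation: [180.0, -0.0, -178.4]
wrist_force: [-0.1, -0.5, -0.0]
opening: 0.436
```

```bash
python3 -c "
from h import *
plan((.677,-.05,.034,181.5))
c,im=snap('wrist','w1')
for P in [(.677,-.05,.02),(.582,-.05,.02),(.772,-.05,.02),(.677,-.185,.02),(.538,.174,.012),(.44,-.215,.036),(.44,-.315,.0275),(.44,-.405,.036)]: print(P,c.proj(P)[0].round())"
```

```text
t 2.15 at [ 0.6763 -0.0487  0.2199] yaw -178.44 j6 -97.7 F [-0.1 -0.5 -0. ] open 39.8
[-0.001, -0.001, 0.186, 0.001] dist 0.186
(0.677, -0.05, 0.02) [316. 183.]
(0.582, -0.05, 0.02) [318. 100.]
(0.772, -0.05, 0.02) [314. 259.]
(0.677, -0.185, 0.02) [203. 181.]
(0.538, 0.174, 0.012) [495.  82.]
(0.44, -0.215, 0.036) [181. -12.]
(0.44, -0.315, 0.0275) [117.   5.]
(0.44, -0.405, 0.036) [67. 18.]
```

View pics/w1.png

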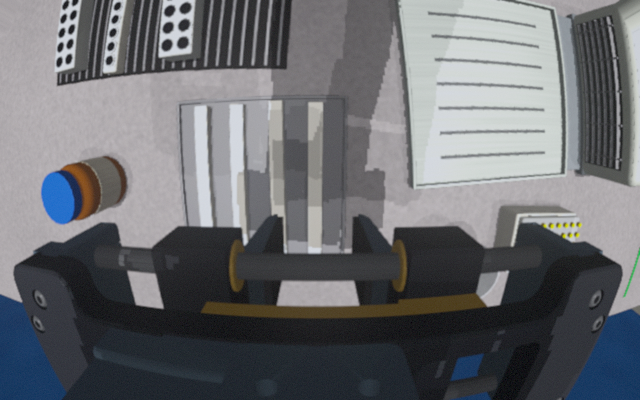

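>>> move_arm --moves '[0.001, -0.001, 0.06, 0.0, -0.001, -0.001, 0.12, 0.0, -0.001, -0.001, 0.17, 0.0, -0.001, -0.001, 0.19, 0.0, -0.001, -0.001, 0.19, 0.0]' --jaw 0.034 --newtons 15

```text
clock: 2.82
ee_pos: [0.6779, -0.0503, 0.0298]
orientation: [180.0, -0.0, -178.5]
wrist_force: [-0.2, -0.5, 1.0]
opening: 0.374
```

>>> move_arm --moves '[0, 0, 0, 0, 0, 0, 0, 0, 0, 0, 0, 0, 0, 0, 0, 0, 0, 0, -0.05, 0, 0, 0, -0.1, 0, 0, 0, -0.12, 0, 0, 0, -0.12, 0]' --jaw 0.0 --newtons 15

```text
clock: 3.82
ee_pos: [0.6786, -0.051, 0.1513]
orientation: [-180.0, 0.1, -178.5]
wrist_force: [-0.7, 0.5, -1.1]
opening: 0.171
```

```bash
python3 -c "
from h import *
c=Cam('wrist'); 
plan((.677,-.05,.034,181.5))
c,im=snap('wrist','w2')
# tray from w1
"
```

```text
t 3.83 at [ 0.6786 -0.051   0.1513] yaw -178.5 j6 -97.8 F [-0.7  0.5 -1.1] open 15.6
[0.002, 0.001, 0.117, 0.0] dist 0.117
```

View pics/w2.png

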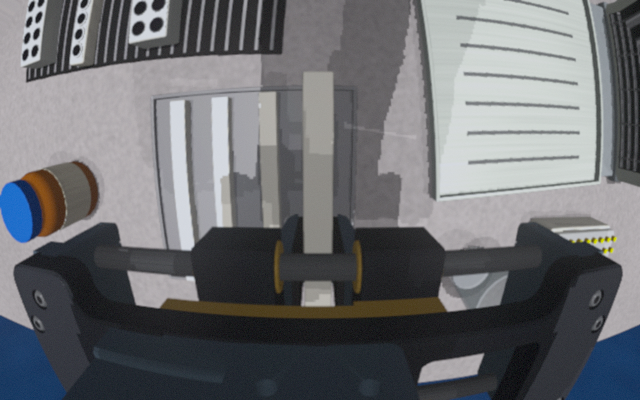

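```bash
cat >> h.py <<'E'
TC=np.array([.538,.174]); TH=6.8
def tray(x,y,z,yaw):
    "tray-frame mm -> world waypoint, z is world TCP z"
    a=np.radians(TH); q=TC+np.array([np.cos(a)*x-np.sin(a)*y,np.sin(a)*x+np.cos(a)*y])/1000
    return (q[0],q[1],z,TH+yaw)
E
python3 - <<'E'
from h import *
c=Cam('wrist'); p,M,s=pose()
e=c.at((318,72),p[2]-.0100)[0]; print('stick end in tool',(M.T@(e-p)).round(4))
e=c.at((330,305),p[2]-.0100)[0]; print('stick end2 in tool',(M.T@(e-p)).round(4))
for px in ((437,198),(604,182),(420,0)): print(c.at(px,.022)[0].round(4))
im=cv2.imread('pics/w1.png'); g=cv2.cvtColor(im,cv2.COLOR_BGR2GRAY)
plan(tray(50,0,.16,90),tray(50,0,.039,90))
E
```

```text
stick end in tool [0.0941 0.0008 0.01  ]
stick end2 in tool [-0.0377  0.0081  0.01  ]
[0.6747 0.0652 0.022 ]
[0.6459 0.32   0.022 ]
[0.484  0.0407 0.022 ]
t 3.88 at [ 0.6777 -0.0509  0.1496] yaw -178.5 j6 -97.8 F [-0.5 -0.1 -0.7] open 16.3
[0.084, 0.233, -0.01, 1.478] dist 0.248
[0.084, 0.233, 0.111, 1.478] dist 0.271
```

>>> move_arm --moves '[0.084, 0.233, -0.01, 1.478, 0.084, 0.233, -0.01, 1.478, 0.084, 0.233, -0.01, 1.478, 0.084, 0.233, -0.01, 1.478, 0.084, 0.233, -0.01, 1.478, 0.084, 0.233, -0.01, 1.478, 0.084, 0.233, -0.01, 1.478, 0.084, 0.233, -0.01, 1.478, 0.084, 0.233, 0.01, 1.478, 0.084, 0.233, 0.05, 1.478, 0.084, 0.233, 0.09, 1.478, 0.084, 0.233, 0.106, 1.478, 0.084, 0.233, 0.106, 1.478]'

```text
clock: 5.5
ee_pos: [0.587, 0.1796, 0.0424]
orientation: [-179.9, 0.0, 96.9]
wrist_force: [0.7, -0.2, -0.4]
opening: 0.174
```

```bash
python3 -c "
from h import *
plan(tray(50,0,.039,90),tray(50,0,.16,90))
c,im=snap('wrist','w3')
"
```

```text
t 5.5 at [0.587  0.1796 0.0424] yaw 96.93 j6 7.9 F [ 0.7 -0.2 -0.4] open 15.9
[0.0, 0.001, 0.003, 0.002] dist 0.003
[0.0, 0.0, -0.118, 0.002] dist 0.118
```

View pics/w3.png

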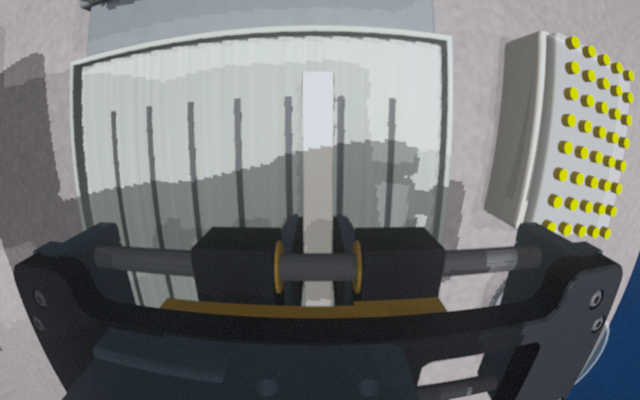

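>>> move_arm --moves '[0, 0.001, 0.004, 0, 0, 0.001, 0.004, 0]'

```text
clock: 5.8
ee_pos: [0.5893, 0.18, 0.0406]
orientation: [179.9, -0.0, 96.8]
wrist_force: [0.1, -0.1, 0.5]
opening: 0.177
```

>>> move_arm --moves '[0, 0, 0, 0, 0, 0, 0, 0, 0, 0, 0, 0, 0, 0, -0.03, 0, 0, 0, -0.08, 0, 0, 0, -0.12, 0, 0, 0, -0.12, 0]' --jaw 0.036

```text
clock: 6.68
ee_pos: [0.5905, 0.1804, 0.1631]
orientation: [179.7, -0.0, 96.8]
wrist_force: [-0.8, -0.2, -0.1]
opening: 0.393
```

```bash
python3 -c "
from h import *
plan((.676,-.094,.16,181.8),(.676,-.094,.03,181.8))
c,im=snap('wrist','w4')
"
```

```text
t 6.67 at [0.5905 0.1804 0.1631] yaw 96.82 j6 8.0 F [-0.8 -0.2 -0.1] open 35.8
[-0.283, 0.052, 0.003, -1.483] dist 0.287
[-0.283, 0.052, 0.133, -1.483] dist 0.317
```

View pics/w4.png

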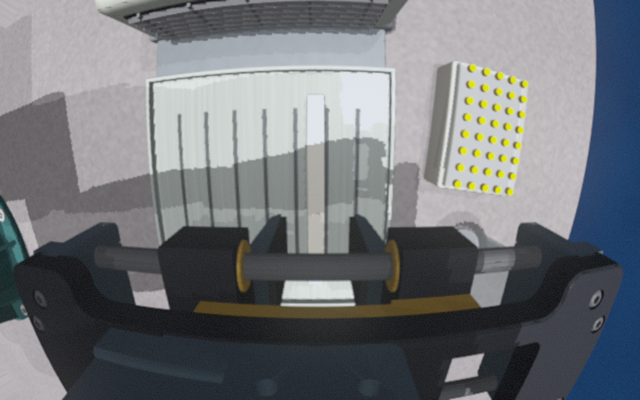

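```bash
python3 - <<'E'
from h import *
c=Cam('wrist')
P=c.at([(148,81),(394,71)],.022); print(P.round(4))
d=P[1]-P[0]; print(np.degrees(np.arctan2(d[1],d[0])), np.linalg.norm(d)); a=np.arctan2(d[1],d[0])
m=P.mean(0)[:2]; print('centre', m-np.array([-np.sin(a),np.cos(a)])*.123)
S=c.at([(316,95),(316,220)],.028); print('stick', S.round(4))
a=np.radians(TH); Rm=np.array([[np.cos(a),-np.sin(a)],[np.sin(a),np.cos(a)]])
print(((S[:,:2]-TC)@Rm).round(4))
E
```

```text
[[0.406  0.2802 0.022 ]
 [0.6475 0.309  0.022 ]]
6.779993154766955 0.243276532324923
centre [0.54127974 0.17246369]
stick [[0.5783 0.2747 0.028 ]
 [0.5921 0.1589 0.028 ]]
[[ 0.0519  0.0952]
 [ 0.0519 -0.0214]]
```

>>> move_arm --moves '[-0.283, 0.052, 0.003, -1.483, -0.283, 0.052, 0.003, -1.483, -0.283, 0.052, 0.003, -1.483, -0.283, 0.052, 0.003, -1.483, -0.283, 0.052, 0.003, -1.483, -0.283, 0.052, 0.003, -1.483, -0.283, 0.052, 0.003, -1.483, -0.283, 0.052, 0.003, -1.483, -0.283, 0.052, 0.01, -1.483, -0.283, 0.052, 0.04, -1.483, -0.283, 0.052, 0.08, -1.483, -0.283, 0.052, 0.08, -1.483]' --jaw 0.034

```text
clock: 8.22
ee_pos: [0.6715, -0.0944, 0.0761]
orientation: [179.9, -0.4, -178.4]
wrist_force: [0.1, 0.6, 0.6]
opening: 0.373
```

```bash
python3 -c "
from h import *
plan((.676,-.094,.03,181.8))
c,im=snap('wrist','w5')
print(c.proj([(.581,-.097,.02),(.64,-.095,.02)]))
"
```

```text
t 8.22 at [ 0.6715 -0.0944  0.0761] yaw -178.42 j6 -101.5 F [0.1 0.6 0.6] open 34.0
[-0.005, 0.0, 0.046, -0.004] dist 0.046
[[316.33845424  89.31472359]
 [316.8954829  177.85728997]]
```

View pics/w5.png

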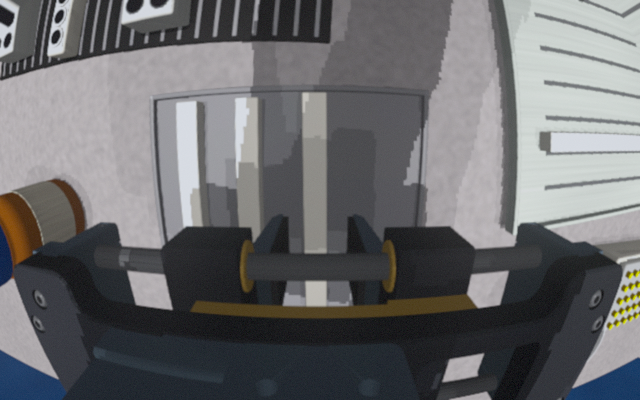

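>>> move_arm --moves '[-0.005, 0, 0.03, 0, -0.005, 0, 0.046, 0, -0.005, 0, 0.046, 0, -0.005, 0, 0.046, 0]'

```text
clock: 8.78
ee_pos: [0.6796, -0.0948, 0.0351]
orientation: [-180.0, 0.1, -178.2]
wrist_force: [-0.3, -0.4, -0.5]
opening: 0.373
```

>>> move_arm --moves '[0, 0, 0, 0, 0, 0, 0, 0, 0, 0, 0, 0, 0, 0, 0, 0, 0, 0, -0.05, 0, 0, 0, -0.1, 0, 0, 0, -0.13, 0, 0, 0, -0.13, 0]' --jaw 0.0

```text
clock: 9.78
ee_pos: [0.6804, -0.0949, 0.1665]
orientation: [-180.0, 0.2, -178.2]
wrist_force: [-0.3, -0.2, -0.6]
opening: 0.176
```

```bash
sed -i 's/^TC=.*/TC=np.array([.539,.174]); TH=6.8/' h.py; python3 -c "
from h import *
plan(tray(-50,0,.16,90),tray(-50,0,.04,90))
"
```

```text
t 9.78 at [ 0.6804 -0.0949  0.1665] yaw -178.22 j6 -101.7 F [-0.3 -0.2 -0.6] open 16.1
[0.183, 0.269, 0.006, 1.483] dist 0.325
[0.183, 0.269, 0.126, 1.483] dist 0.349
```

>>> move_arm --moves '[0.183, 0.269, 0.006, 1.483, 0.183, 0.269, 0.006, 1.483, 0.183, 0.269, 0.006, 1.483, 0.183, 0.269, 0.006, 1.483, 0.183, 0.269, 0.006, 1.483, 0.183, 0.269, 0.006, 1.483, 0.183, 0.269, 0.006, 1.483, 0.183, 0.269, 0.006, 1.483, 0.183, 0.269, 0.02, 1.483, 0.183, 0.269, 0.06, 1.483, 0.183, 0.269, 0.1, 1.483, 0.183, 0.269, 0.116, 1.483, 0.183, 0.269, 0.116, 1.483, 0.183, 0.269, 0.116, 1.483]'

```text
clock: 11.52
ee_pos: [0.4885, 0.1686, 0.0488]
orientation: [179.9, -0.0, 96.9]
wrist_force: [0.9, 1.0, -0.7]
opening: 0.172
```

```bash
python3 -c "
from h import *
plan(tray(-50,0,.0445,90),tray(-50,0,.16,90))
c,im=snap('wrist','w6')
"
```

```text
t 11.53 at [0.4885 0.1686 0.0488] yaw 96.87 j6 9.6 F [ 0.9  1.  -0.7] open 15.7
[-0.001, 0.001, 0.004, 0.001] dist 0.004
[-0.001, 0.001, -0.111, 0.001] dist 0.111
```

View pics/w6.png

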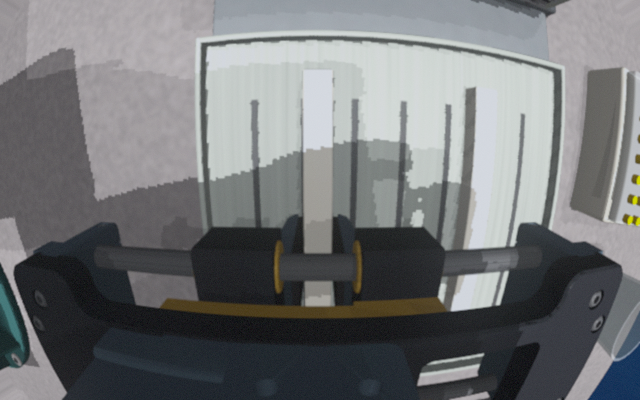

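>>> move_arm --moves '[-0.001, 0.001, 0.005, 0, -0.001, 0.001, 0.005, 0]'

```text
clock: 11.82
ee_pos: [0.4891, 0.1675, 0.0431]
orientation: [180.0, -0.0, 96.8]
wrist_force: [-0.7, 0.7, 0.1]
opening: 0.172
```

>>> move_arm --moves '[0, 0, 0, 0, 0, 0, 0, 0, 0, 0, 0, 0, 0, 0, -0.03, 0, 0, 0, -0.08, 0, 0, 0, -0.12, 0, 0, 0, -0.12, 0]' --jaw 0.036

```text
clock: 12.7
ee_pos: [0.4905, 0.1681, 0.1658]
orientation: [179.7, -0.1, 96.8]
wrist_force: [-0.7, 0.4, -0.5]
opening: 0.392
```

```bash
python3 -c "
from h import *
plan((.60,-.30,.25,180))
c,im=snap('wrist','w7')
"
```

```text
t 12.7 at [0.4905 0.1681 0.1658] yaw 96.82 j6 9.5 F [-0.7  0.4 -0.5] open 35.7
[-0.478, 0.054, -0.084, -1.452] dist 0.488
```

View pics/w7.png

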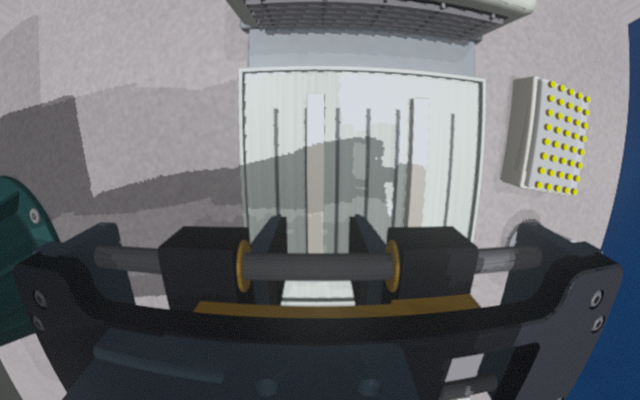

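Both lower sticks lie parallel (columns ~316 and ~418, far ends at row ~95). Now over to the mat.

>>> move_arm --moves '[-0.478, 0.054, -0.084, -1.452, -0.478, 0.054, -0.084, -1.452, -0.478, 0.054, -0.084, -1.452, -0.478, 0.054, -0.084, -1.452, -0.478, 0.054, -0.084, -1.452, -0.478, 0.054, -0.084, -1.452, -0.478, 0.054, -0.084, -1.452, -0.478, 0.054, -0.084, -1.452, -0.478, 0.054, -0.084, -1.452, -0.478, 0.054, -0.084, -1.452, -0.478, 0.054, -0.084, -1.452, -0.478, 0.054, -0.084, -1.452]' --jaw 0.07

```text
clock: 14.25
ee_pos: [0.599, -0.2995, 0.2463]
orientation: [180.0, -0.0, -180.0]
wrist_force: [0.2, 0.5, 0.5]
opening: 0.769
```

```bash
python3 -c "
from h import *
plan((.44,-.215,.15,180))
c,im=snap('wrist','w8')
"
```

```text
t 14.25 at [ 0.599  -0.2995  0.2463] yaw -179.96 j6 -118.6 F [0.2 0.5 0.5] open 70.2
[0.159, 0.085, 0.097, 0.001] dist 0.204
```

View pics/w8.png

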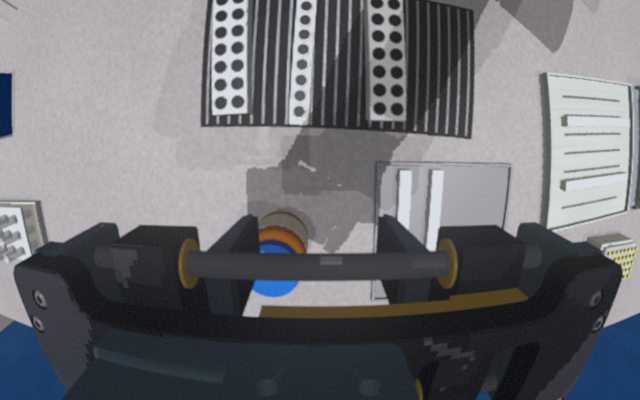

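```bash
python3 -c "
import cv2
im=cv2.imread('pics/w8.png'); cv2.imwrite('pics/w8z.png',cv2.resize(im[0:145,195:480],None,fx=2.8,fy=2.8,interpolation=cv2.INTER_CUBIC))"
```

```text
(no output)
```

View pics/w8z.png

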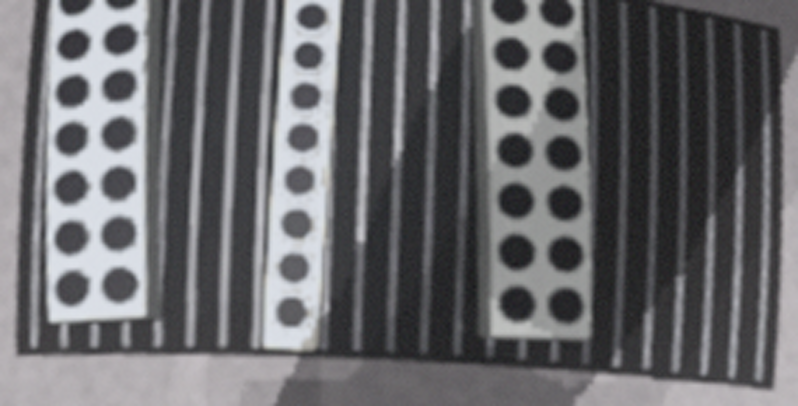

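```bash
python3 - <<'E'
from h import *
c=Cam('wrist')
def f(pts,z): 
    return c.at(np.array(pts)/2.8+[195,0],z)[:,:2]
def ob(n,a,b,e,L,z):
    A=f(a,z).mean(0);B=f(b,z).mean(0);E=f(e,z); d=(B-A)/np.linalg.norm(B-A)
    n2=np.array([-d[1],d[0]]); lat=(A+B)/2
    en=E.mean(0); s=np.dot(en-lat,d); C=lat+d*(s+L/2)
    print(n,'centre',C.round(4),'heading',(np.degrees(np.arctan2(d[1],d[0]))%180).round(1),'edge width',np.linalg.norm(E[1]-E[0]).round(4),'edge mid',en.round(4),'lat off',np.dot(en-lat,n2).round(4))
ob('R',[(517,303),(565,305)],[(511,8),(559,10)],[(490,338),(591,340)],.16,.036)
ob('L',[(72,287),(121,284)],[(74,5),(122,3)],[(48,323),(147,317)],.16,.036)
ob('C',[(291,311)],[(312,15)],[(263,349),(320,347)],.184,.0265)
plan((.44,-.215,.15,180))
E
```

```text
R centre [ 0.447 -0.217] heading 0.4 edge width 0.0436 edge mid [ 0.527  -0.2163] lat off -0.0001
L centre [ 0.4382 -0.4034] heading 1.0 edge width 0.0439 edge mid [ 0.5182 -0.4023] lat off 0.0003
C centre [ 0.4405 -0.3159] heading 176.4 edge width 0.0241 edge mid [ 0.5324 -0.3206] lat off -0.0011
t 14.3 at [ 0.5991 -0.2996  0.2466] yaw -179.96 j6 -118.6 F [ 0.1 -0.3 -0.1] open 70.3
[0.159, 0.085, 0.097, 0.001] dist 0.205
```

>>> move_arm --moves '[0.152, 0.083, 0.03, -0.006, 0.152, 0.083, 0.03, -0.006, 0.152, 0.083, 0.05, -0.006, 0.152, 0.083, 0.1, -0.006, 0.152, 0.083, 0.15, -0.006, 0.152, 0.083, 0.19, -0.006, 0.152, 0.083, 0.205, -0.006, 0.152, 0.083, 0.205, -0.006, 0.152, 0.083, 0.205, -0.006]' --jaw 0.07 --newtons 35

```text
clock: 15.42
ee_pos: [0.4481, -0.218, 0.0433]
orientation: [-179.9, 0.1, -179.6]
wrist_force: [-0.2, 0.3, 0.7]
opening: 0.77
```

```bash
python3 -c "
from h import *
plan((.447,-.217,.032,180.4))
"
```

```text
t 15.43 at [ 0.4481 -0.218   0.0433] yaw -179.63 j6 -119.0 F [-0.2  0.3  0.7] open 70.3
[0.001, 0.001, 0.011, -0.001] dist 0.011
```

>>> move_arm --moves '[0.001, 0.001, 0.01, 0, 0.001, 0.001, 0.01, 0, 0.001, 0.001, 0.01, 0]'

```text
clock: 15.8
ee_pos: [0.4463, -0.2167, 0.0321]
orientation: [-180.0, 0.0, -179.6]
wrist_force: [0.0, -0.4, -0.3]
opening: 0.77
```

>>> move_arm --moves '[0, 0, 0, 0, 0, 0, 0, 0, 0, 0, 0, 0, 0, 0, 0, 0, 0, 0, 0, 0, 0, 0, -0.03, 0, 0, 0, -0.08, 0, 0, 0, -0.13, 0, 0, 0, -0.14, 0, 0, 0, -0.14, 0]' --jaw 0.02 --newtons 35

```text
clock: 17.05
ee_pos: [0.4459, -0.2165, 0.1714]
orientation: [180.0, -0.0, -179.6]
wrist_force: [0.6, 0.4, -5.6]
opening: 0.483
```

```bash
python3 -c "
from h import *
plan(tray(0,45,.17,180),tray(0,45,.057,180))
c,im=snap('wrist','w9')
"
```

```text
t 17.05 at [ 0.4459 -0.2165  0.1714] yaw -179.65 j6 -118.9 F [ 0.6  0.4 -5.6] open 44.0
[-0.09, 0.435, 0.001, -0.113] dist 0.444
[-0.09, 0.435, 0.114, -0.113] dist 0.458
```

View pics/w9.png

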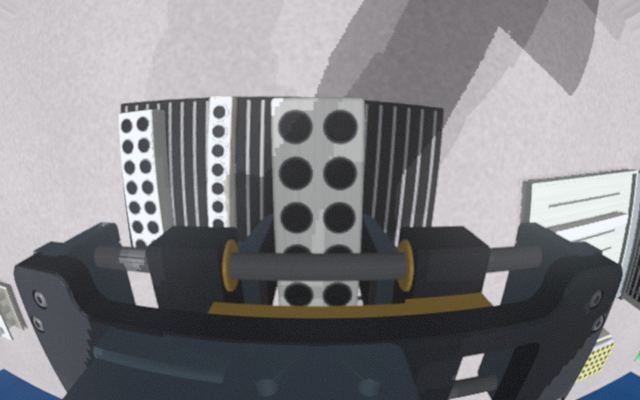

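>>> move_arm --moves '[-0.09, 0.435, 0.0, -0.113, -0.09, 0.435, 0.0, -0.113, -0.09, 0.435, 0.0, -0.113, -0.09, 0.435, 0.0, -0.113, -0.09, 0.435, 0.0, -0.113, -0.09, 0.435, 0.0, -0.113, -0.09, 0.435, 0.0, -0.113, -0.09, 0.435, 0.0, -0.113, -0.09, 0.435, 0.03, -0.113, -0.09, 0.435, 0.07, -0.113, -0.09, 0.435, 0.09, -0.113, -0.09, 0.435, 0.1, -0.113, -0.09, 0.435, 0.1, -0.113, -0.09, 0.435, 0.1, -0.113]'

```text
clock: 18.85
ee_pos: [0.5343, 0.219, 0.073]
orientation: [180.0, 0.1, -173.2]
wrist_force: [1.0, -0.6, -3.6]
opening: 0.476
```

```bash
python3 -c "
from h import *
plan(tray(0,45,.057,180))
c,im=snap('wrist','w10')
"
```

```text
t 18.85 at [0.5343 0.219  0.073 ] yaw -173.17 j6 -76.8 F [ 1.  -0.6 -3.6] open 43.4
[0.001, -0.0, 0.016, 0.0] dist 0.016
```

View pics/w10.png

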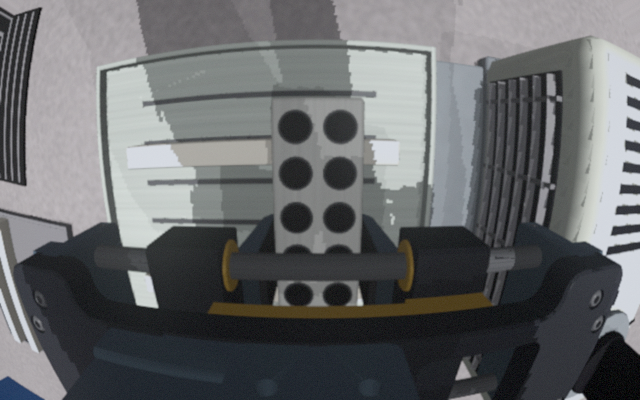

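>>> move_arm --moves '[0.001, 0, 0.01, 0, 0.001, 0, 0.015, 0, 0.001, 0, 0.016, 0, 0.001, 0, 0.016, 0]'

```text
clock: 19.4
ee_pos: [0.5324, 0.2187, 0.056]
orientation: [-180.0, -0.0, -173.2]
wrist_force: [-3.7, -1.0, 3.7]
opening: 0.482
```

```bash
python3 -c "
from h import *
plan(tray(0,45,.057,180))
"
```

```text
t 19.4 at [0.5324 0.2187 0.056 ] yaw -173.17 j6 -76.8 F [-3.7 -1.   3.7] open 44.0
[-0.001, -0.0, -0.001, 0.001] dist 0.002
```

Contact with light force; release.

>>> move_arm --moves '[0, 0, 0, 0, 0, 0, 0, 0, 0, 0, 0, 0, 0, 0, -0.03, 0, 0, 0, -0.08, 0, 0, 0, -0.13, 0, 0, 0, -0.15, 0, 0, 0, -0.15, 0]' --jaw 0.062

```text
clock: 20.4
ee_pos: [0.5331, 0.2189, 0.2069]
orientation: [180.0, 0.1, -173.2]
wrist_force: [-0.1, -0.2, -0.7]
opening: 0.678
```

```bash
python3 -c "
from h import *
plan((.4382,-.4034,.20,181),(.4382,-.4034,.032,181))
c,im=snap('wrist','w11')
"
```

```text
t 20.4 at [0.5331 0.2189 0.2069] yaw -173.17 j6 -76.8 F [-0.1 -0.2 -0.7] open 61.8
[0.168, -0.607, 0.006, 0.102] dist 0.63
[0.169, -0.607, 0.174, 0.102] dist 0.653
```

View pics/w11.png

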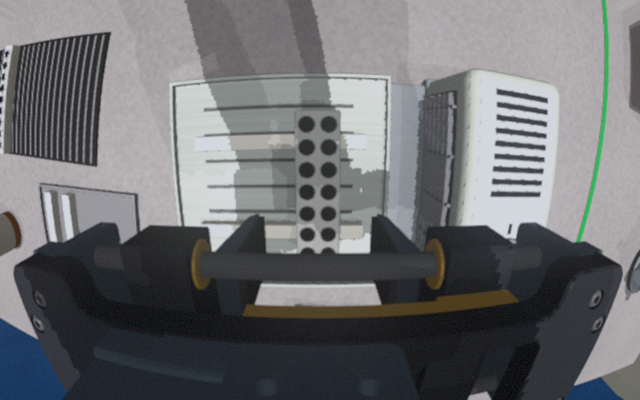

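>>> move_arm --moves '[0.169, -0.607, 0.006, 0.102, 0.169, -0.607, 0.006, 0.102, 0.169, -0.607, 0.006, 0.102, 0.169, -0.607, 0.006, 0.102, 0.169, -0.607, 0.006, 0.102, 0.169, -0.607, 0.006, 0.102, 0.169, -0.607, 0.006, 0.102, 0.169, -0.607, 0.006, 0.102, 0.169, -0.607, 0.006, 0.102, 0.169, -0.607, 0.006, 0.102, 0.169, -0.607, 0.006, 0.102, 0.169, -0.607, 0.04, 0.102, 0.169, -0.607, 0.07, 0.102, 0.169, -0.607, 0.07, 0.102, 0.169, -0.607, 0.07, 0.102]' --jaw 0.07

```text
clock: 22.32
ee_pos: [0.4372, -0.4036, 0.1362]
orientation: [180.0, -0.0, -179.0]
wrist_force: [-0.2, 0.1, 0.9]
opening: 0.771
```

```bash
python3 -c "
from h import *
plan((.4382,-.4034,.032,181))
c,im=snap('wrist','w12')
"
```

```text
t 22.32 at [ 0.4372 -0.4036  0.1362] yaw -178.99 j6 -136.0 F [-0.2  0.1  0.9] open 70.3
[-0.001, 0.0, 0.104, 0.0] dist 0.104
```

View pics/w12.png

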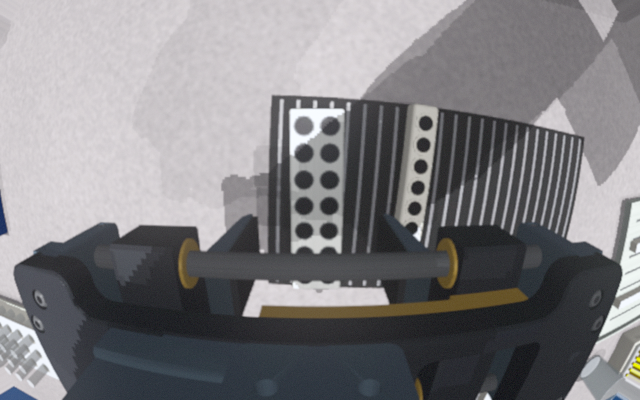

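>>> move_arm --moves '[-0.001, 0, 0.05, 0, -0.001, 0, 0.09, 0, -0.001, 0, 0.104, 0, -0.001, 0, 0.104, 0, -0.001, 0, 0.104, 0]'

```text
clock: 23.0
ee_pos: [0.4388, -0.4048, 0.0337]
orientation: [-179.9, 0.1, -179.0]
wrist_force: [-0.3, -0.2, -0.8]
opening: 0.765
```

>>> move_arm --moves '[0, 0, 0, 0, 0, 0, 0, 0, 0, 0, 0, 0, 0, 0, 0, 0, 0, 0, 0, 0, 0, 0, -0.03, 0, 0, 0, -0.08, 0, 0, 0, -0.13, 0, 0, 0, -0.17, 0, 0, 0, -0.17, 0, 0, 0, -0.17, 0]' --jaw 0.02 --newtons 35

```text
clock: 24.38
ee_pos: [0.4371, -0.4032, 0.2001]
orientation: [179.9, -0.1, -179.0]
wrist_force: [-0.0, 0.2, -7.3]
opening: 0.482
```

```bash
python3 -c "
from h import *
plan(tray(0,-45,.20,180),tray(0,-45,.057,180))
c,im=snap('wrist','w13')
"
```

```text
t 24.38 at [ 0.4371 -0.4032  0.2001] yaw -179.01 j6 -135.9 F [-0.   0.2 -7.3] open 43.9
[-0.116, 0.531, 0.001, -0.101] dist 0.543
[-0.117, 0.53, 0.144, -0.101] dist 0.562
```

View pics/w13.png

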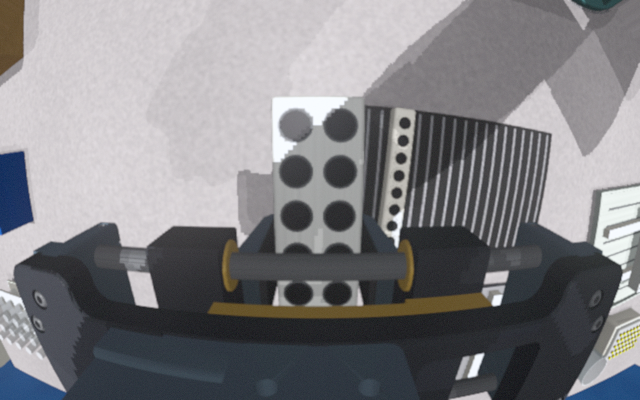

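>>> move_arm --moves '[-0.116, 0.531, 0.0, -0.101, -0.116, 0.531, 0.0, -0.101, -0.116, 0.531, 0.0, -0.101, -0.116, 0.531, 0.0, -0.101, -0.116, 0.531, 0.0, -0.101, -0.116, 0.531, 0.0, -0.101, -0.116, 0.531, 0.0, -0.101, -0.116, 0.531, 0.0, -0.101, -0.116, 0.531, 0.0, -0.101, -0.116, 0.531, 0.0, -0.101, -0.116, 0.531, 0.05, -0.101, -0.116, 0.531, 0.1, -0.101, -0.116, 0.531, 0.12, -0.101, -0.116, 0.531, 0.125, -0.101, -0.116, 0.531, 0.125, -0.101, -0.116, 0.531, 0.125, -0.101]'

```text
clock: 26.42
ee_pos: [0.5458, 0.129, 0.0784]
orientation: [180.0, 0.1, -173.2]
wrist_force: [-1.0, 0.1, -6.3]
opening: 0.481
```

```bash
python3 -c "
from h import *
plan(tray(0,-45,.057,180))
c,im=snap('wrist','w14')
"
```

```text
t 26.43 at [0.5458 0.129  0.0784] yaw -173.23 j6 -85.8 F [-1.   0.1 -6.3] open 43.9
[0.001, 0.0, 0.021, -0.001] dist 0.021
```

View pics/w14.png

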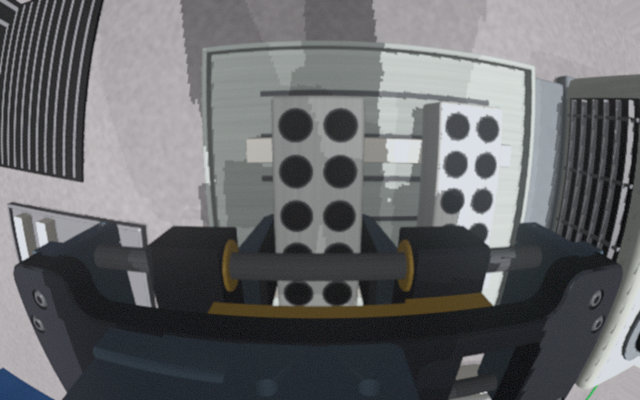

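>>> move_arm --moves '[0.001, 0, 0.012, 0, 0.001, 0, 0.019, 0, 0.001, 0, 0.021, 0, 0.001, 0, 0.021, 0]'

```text
clock: 26.98
ee_pos: [0.5434, 0.1287, 0.0563]
orientation: [-180.0, -0.1, -173.2]
wrist_force: [-8.5, -2.4, 13.3]
opening: 0.48
```

```bash
python3 -c "
from h import *
plan(tray(0,-45,.057,180))
"
```

```text
t 26.98 at [0.5434 0.1287 0.0563] yaw -173.23 j6 -85.8 F [-8.5 -2.4 13.3] open 43.8
[-0.001, 0.0, -0.001, -0.001] dist 0.001
```

>>> move_arm --moves '[0, 0, -0.001, 0, 0, 0, -0.001, 0, 0, 0, -0.001, 0, 0, 0, -0.03, 0, 0, 0, -0.08, 0, 0, 0, -0.13, 0, 0, 0, -0.15, 0, 0, 0, -0.15, 0]' --jaw 0.062

```text
clock: 27.98
ee_pos: [0.5446, 0.1289, 0.2073]
orientation: [180.0, 0.2, -173.2]
wrist_force: [1.1, 0.1, 0.9]
opening: 0.679
```

```bash
python3 -c "
from h import *
plan((.678,-.141,.2,181.2),(.678,-.141,.03,181.2))
c,im=snap('wrist','w15')
c,im=snap('top','t15')
cv2.imwrite('pics/t15z.png',cv2.resize(im[130:300,140:480],None,fx=2.3,fy=2.3,interpolation=cv2.INTER_CUBIC))
"
```

```text
t 27.98 at [0.5446 0.1289 0.2073] yaw -173.23 j6 -85.8 F [1.1 0.1 0.9] open 61.9
[-0.101, -0.284, 0.008, 0.097] dist 0.301
[-0.1, -0.284, 0.178, 0.097] dist 0.349
```

View pics/w15.png

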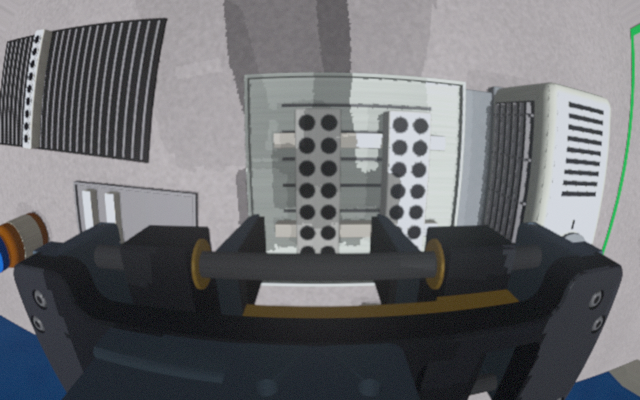

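View pics/t15z.png

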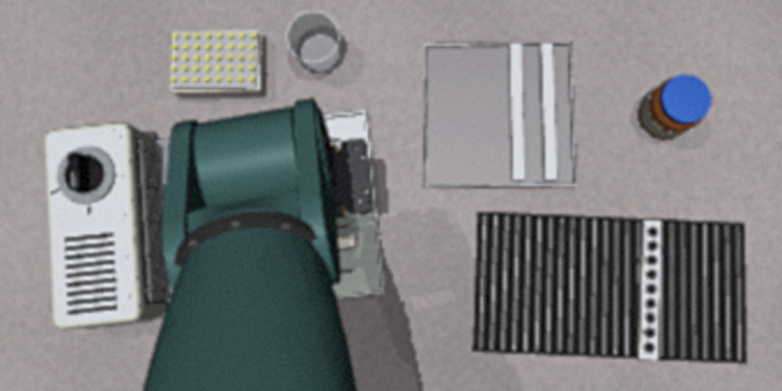

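>>> move_arm --moves '[-0.101, -0.284, 0.008, 0.097, -0.101, -0.284, 0.008, 0.097, -0.101, -0.284, 0.008, 0.097, -0.101, -0.284, 0.008, 0.097, -0.101, -0.284, 0.008, 0.097, -0.101, -0.284, 0.02, 0.097, -0.101, -0.284, 0.07, 0.097, -0.101, -0.284, 0.12, 0.097, -0.101, -0.284, 0.13, 0.097, -0.101, -0.284, 0.13, 0.097, -0.101, -0.284, 0.13, 0.097]' --jaw 0.034

```text
clock: 29.45
ee_pos: [0.6786, -0.1414, 0.0778]
orientation: [-180.0, 0.1, -178.8]
wrist_force: [0.3, 0.6, -0.6]
opening: 0.369
```

```bash
python3 -c "
from h import *
plan((.678,-.141,.03,181.2))
c,im=snap('wrist','w16')
"
```

```text
t 29.45 at [ 0.6786 -0.1414  0.0778] yaw -178.77 j6 -104.9 F [ 0.3  0.6 -0.6] open 33.6
[0.001, 0.0, 0.048, 0.0] dist 0.048
```

View pics/w16.png

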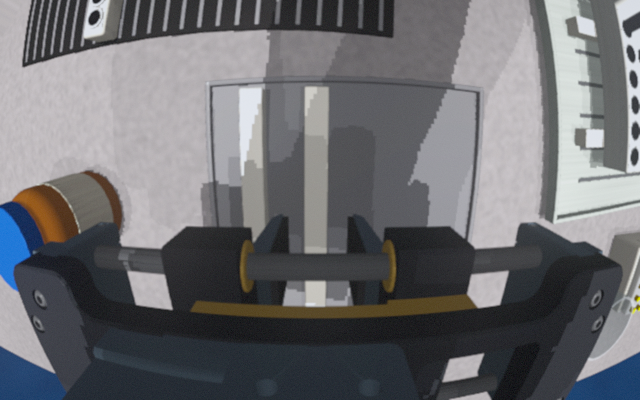

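>>> move_arm --moves '[0.001, 0, 0.03, 0, 0.001, 0, 0.048, 0, 0.001, 0, 0.048, 0, 0.001, 0, 0.048, 0]' --newtons 15

```text
clock: 30.0
ee_pos: [0.677, -0.1414, 0.0286]
orientation: [-180.0, 0.0, -178.8]
wrist_force: [1.1, 0.6, -0.2]
opening: 0.369
```

>>> move_arm --moves '[0, 0, 0, 0, 0, 0, 0, 0, 0, 0, 0, 0, 0, 0, 0, 0, 0, 0, -0.05, 0, 0, 0, -0.1, 0, 0, 0, -0.15, 0, 0, 0, -0.17, 0, 0, 0, -0.17, 0, 0, 0, -0.17, 0]' --jaw 0.0 --newtons 15

```text
clock: 31.25
ee_pos: [0.6756, -0.1411, 0.1958]
orientation: [180.0, -0.1, -178.8]
wrist_force: [-0.4, 0.6, -0.3]
opening: 0.174
```

```bash
python3 -c "
from h import *
plan(tray(50,0,.2,90),tray(50,0,.088,90))
c,im=snap('wrist','w17')
"
```

```text
t 31.25 at [ 0.6756 -0.1411  0.1958] yaw -178.79 j6 -104.9 F [-0.4  0.6 -0.3] open 15.9
[0.08, 0.323, -0.004, 1.473] dist 0.333
[0.08, 0.323, 0.108, 1.473] dist 0.35
```

View pics/w17.png

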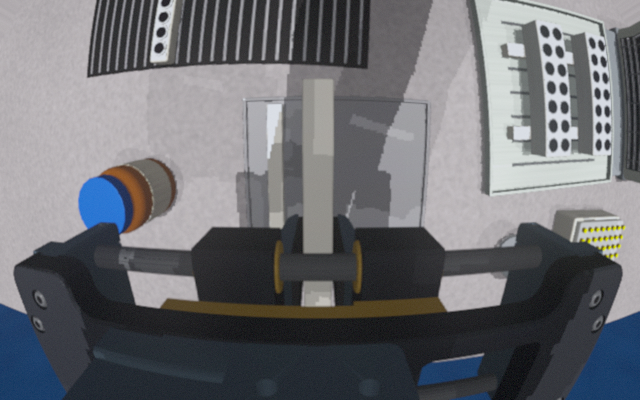

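>>> move_arm --moves '[0.08, 0.323, -0.004, 1.473, 0.08, 0.323, -0.004, 1.473, 0.08, 0.323, -0.004, 1.473, 0.08, 0.323, -0.004, 1.473, 0.08, 0.323, -0.004, 1.473, 0.08, 0.323, -0.004, 1.473, 0.08, 0.323, -0.004, 1.473, 0.08, 0.323, -0.004, 1.473, 0.08, 0.323, 0.01, 1.473, 0.08, 0.323, 0.06, 1.473, 0.08, 0.323, 0.09, 1.473, 0.08, 0.323, 0.098, 1.473, 0.08, 0.323, 0.098, 1.473, 0.08, 0.323, 0.098, 1.473]'

```text
clock: 33.05
ee_pos: [0.5904, 0.18, 0.1009]
orientation: [179.9, -0.0, 96.9]
wrist_force: [0.4, 0.6, -0.4]
opening: 0.171
```

```bash
python3 -c "
from h import *
plan(tray(50,0,.086,90))
c,im=snap('wrist','w18')
"
```

```text
t 33.05 at [0.5904 0.18   0.1009] yaw 96.87 j6 7.9 F [ 0.4  0.6 -0.4] open 15.6
[0.0, -0.002, 0.015, 0.001] dist 0.015
```

View pics/w18.png

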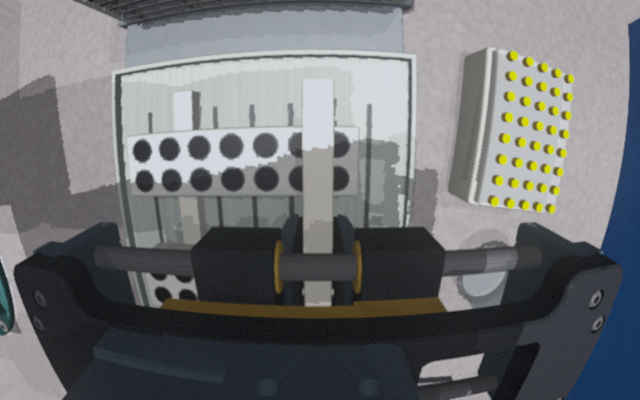

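>>> move_arm --moves '[0, -0.002, 0.01, 0, 0, -0.002, 0.014, 0, 0, -0.002, 0.015, 0, 0, -0.002, 0.015, 0]'

```text
clock: 33.6
ee_pos: [0.5878, 0.1796, 0.0849]
orientation: [-180.0, 0.0, 96.8]
wrist_force: [0.2, 0.7, -0.3]
opening: 0.177
```

```bash
python3 -c "
from h import *
plan(tray(50,0,.085,90))
"
```

```text
t 33.6 at [0.5878 0.1796 0.0849] yaw 96.82 j6 8.0 F [ 0.2  0.7 -0.3] open 16.2
[0.0, 0.001, -0.0, 0.0] dist 0.001
```

>>> move_arm --moves '[0, 0, 0, 0, 0, 0, 0, 0, 0, 0, 0, 0, 0, 0, -0.03, 0, 0, 0, -0.08, 0, 0, 0, -0.11, 0, 0, 0, -0.11, 0, 0, 0, -0.11, 0]' --jaw 0.036

```text
clock: 34.6
ee_pos: [0.5874, 0.1795, 0.1943]
orientation: [-180.0, 0.0, 96.8]
wrist_force: [0.4, 1.0, -0.1]
opening: 0.396
```

```bash
python3 -c "
from h import *
plan((.678,-.185,.2,180.9),(.678,-.185,.03,180.9))
c,im=snap('wrist','w19')
ct=Cam('top'); im=cv2.imread('pics/t15.png'); hsv=cv2.cvtColor(im,cv2.COLOR_BGR2HSV)
m=((hsv[...,0]>100)&(hsv[...,0]<125)&(hsv[...,1]>150)); m[:, :410]=0; m[:,460:]=0; m[:140]=0; m[220:]=0
for r in rect(ct,im,m,.11): print(np.round(r[:5],1))
"
```

```text
t 34.6 at [0.5874 0.1795 0.1943] yaw 96.82 j6 8.0 F [ 0.4  1.  -0.1] open 36.2
[-0.373, 0.047, -0.006, -1.468] dist 0.376
[-0.373, 0.047, 0.164, -1.468] dist 0.41
[ 678.3 -345.3   58.7   56.6  -89.6]
```

View pics/w19.png

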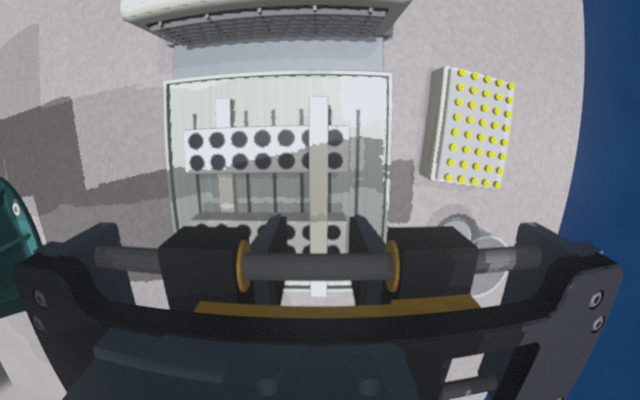

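>>> move_arm --moves '[-0.373, 0.047, -0.006, -1.468, -0.373, 0.047, -0.006, -1.468, -0.373, 0.047, -0.006, -1.468, -0.373, 0.047, -0.006, -1.468, -0.373, 0.047, -0.006, -1.468, -0.373, 0.047, -0.006, -1.468, -0.373, 0.047, -0.006, -1.468, -0.373, 0.047, -0.006, -1.468, -0.373, 0.047, 0.02, -1.468, -0.373, 0.047, 0.07, -1.468, -0.373, 0.047, 0.11, -1.468, -0.373, 0.047, 0.115, -1.468, -0.373, 0.047, 0.115, -1.468, -0.373, 0.047, 0.115, -1.468]' --jaw 0.034

```text
clock: 36.4
ee_pos: [0.6797, -0.1854, 0.0816]
orientation: [-180.0, 0.1, -179.1]
wrist_force: [-0.5, -0.1, 0.1]
opening: 0.373
```

```bash
python3 -c "
from h import *
plan((.678,-.185,.03,180.9))
c,im=snap('wrist','w20')
"
```

```text
t 36.4 at [ 0.6797 -0.1854  0.0816] yaw -179.07 j6 -108.1 F [-0.5 -0.1  0.1] open 34.0
[0.002, 0.0, 0.052, 0.0] dist 0.052
```

View pics/w20.png

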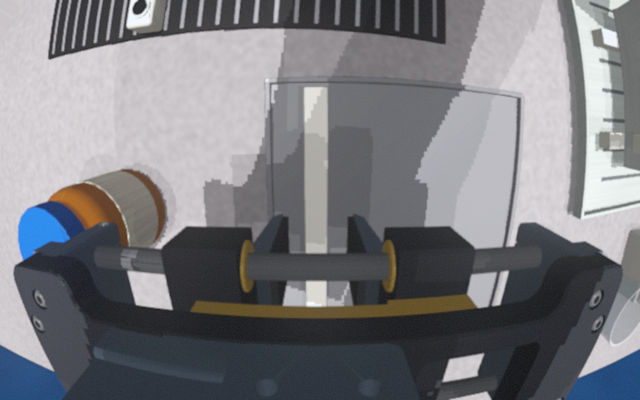

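>>> move_arm --moves '[0.002, 0, 0.02, 0, 0.002, 0, 0.04, 0, 0.002, 0, 0.048, 0, 0.002, 0, 0.049, 0, 0.002, 0, 0.049, 0]' --jaw 0.028

```text
clock: 37.08
ee_pos: [0.677, -0.1853, 0.0311]
orientation: [-180.0, 0.0, -179.1]
wrist_force: [0.2, -0.3, 0.1]
opening: 0.308
```

>>> move_arm --moves '[0, 0, 0, 0, 0, 0, 0, 0, 0, 0, 0, 0, 0, 0, 0, 0, 0, 0, -0.05, 0, 0, 0, -0.1, 0, 0, 0, -0.15, 0, 0, 0, -0.17, 0, 0, 0, -0.17, 0, 0, 0, -0.17, 0]' --jaw 0.0 --newtons 15

```text
clock: 38.33
ee_pos: [0.6758, -0.1849, 0.1988]
orientation: [180.0, -0.1, -179.1]
wrist_force: [-0.1, 0.2, -0.7]
opening: 0.179
```

```bash
python3 -c "
from h import *
plan(tray(-50,0,.2,90),tray(-50,0,.088,90))
c,im=snap('wrist','w21')
"
```

```text
t 38.33 at [ 0.6758 -0.1849  0.1988] yaw -179.07 j6 -108.1 F [-0.1  0.2 -0.7] open 16.3
[0.181, 0.356, -0.0, 1.468] dist 0.399
[0.18, 0.356, 0.112, 1.468] dist 0.414
```

View pics/w21.png

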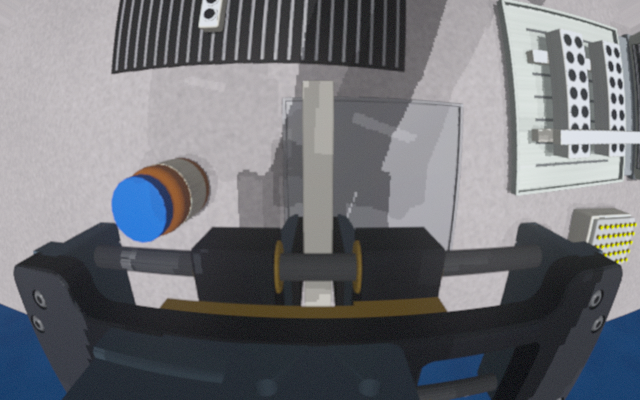

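>>> move_arm --moves '[0.18, 0.356, 0.0, 1.468, 0.18, 0.356, 0.0, 1.468, 0.18, 0.356, 0.0, 1.468, 0.18, 0.356, 0.0, 1.468, 0.18, 0.356, 0.0, 1.468, 0.18, 0.356, 0.0, 1.468, 0.18, 0.356, 0.0, 1.468, 0.18, 0.356, 0.0, 1.468, 0.18, 0.356, 0.0, 1.468, 0.18, 0.356, 0.05, 1.468, 0.18, 0.356, 0.09, 1.468, 0.18, 0.356, 0.098, 1.468, 0.18, 0.356, 0.098, 1.468, 0.18, 0.356, 0.098, 1.468]'

```text
clock: 40.12
ee_pos: [0.4919, 0.168, 0.1043]
orientation: [179.9, -0.0, 96.9]
wrist_force: [0.4, -0.1, 0.1]
opening: 0.176
```

```bash
python3 -c "
from h import *
plan(tray(-50,0,.0875,90))
c,im=snap('wrist','w22')
"
```

```text
t 40.12 at [0.4919 0.168  0.1043] yaw 96.87 j6 9.4 F [ 0.4 -0.1  0.1] open 16.1
[0.0, -0.003, 0.017, 0.001] dist 0.017
```

View pics/w22.png

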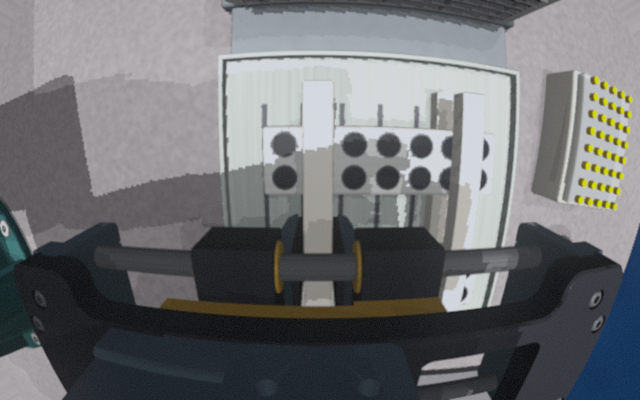

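>>> move_arm --moves '[0, -0.002, 0.01, 0, 0, -0.002, 0.015, 0, 0, -0.002, 0.016, 0, 0, -0.002, 0.016, 0]'

```text
clock: 40.67
ee_pos: [0.4887, 0.1676, 0.087]
orientation: [-179.9, 0.0, 96.8]
wrist_force: [-5.5, -1.2, 11.1]
opening: 0.174
```

```bash
python3 -c "
from h import *
plan(tray(-50,0,.0875,90))
"
```

```text
t 40.67 at [0.4887 0.1676 0.087 ] yaw 96.83 j6 9.5 F [-5.5 -1.2 11.1] open 15.9
[0.0, 0.001, -0.0, 0.001] dist 0.001
```

>>> move_arm --moves '[0, 0, -0.001, 0, 0, 0, -0.001, 0, 0, 0, -0.001, 0, 0, 0, -0.03, 0, 0, 0, -0.08, 0, 0, 0, -0.11, 0, 0, 0, -0.12, 0, 0, 0, -0.12, 0, 0, 0, -0.12, 0]' --jaw 0.036

```text
clock: 41.8
ee_pos: [0.4883, 0.1674, 0.2056]
orientation: [-179.9, 0.0, 96.8]
wrist_force: [0.6, 0.8, -0.8]
opening: 0.391
```

```bash
python3 -c "
from h import *
plan((.58,-.31,.25,177))
c,im=snap('wrist','w23')
"
```

```text
t 41.8 at [0.4883 0.1674 0.2056] yaw 96.82 j6 9.5 F [ 0.6  0.8 -0.8] open 35.7
[-0.485, 0.034, -0.044, -1.399] dist 0.488
```

View pics/w23.png

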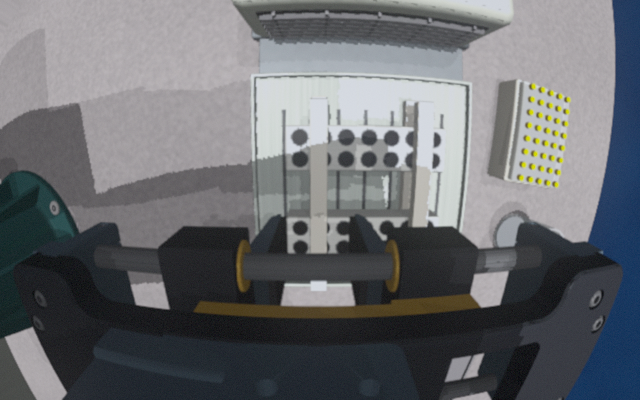

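>>> move_arm --moves '[-0.485, 0.034, -0.044, -1.399, -0.485, 0.034, -0.044, -1.399, -0.485, 0.034, -0.044, -1.399, -0.485, 0.034, -0.044, -1.399, -0.485, 0.034, -0.044, -1.399, -0.485, 0.034, -0.044, -1.399, -0.485, 0.034, -0.044, -1.399, -0.485, 0.034, -0.044, -1.399, -0.485, 0.034, -0.044, -1.399, -0.485, 0.034, -0.044, -1.399, -0.485, 0.034, -0.044, -1.399, -0.485, 0.034, -0.044, -1.399, -0.485, 0.034, -0.044, -1.399]' --jaw 0.05

```text
clock: 43.48
ee_pos: [0.5804, -0.309, 0.251]
orientation: [180.0, 0.0, 177.0]
wrist_force: [0.2, -0.5, -0.2]
opening: 0.548
```

```bash
python3 -c "
from h import *
plan((.4405,-.3159,.032,176.4))
c,im=snap('wrist','w24')
print(c.proj([(.4405,-.3159,.0275),(.5324,-.3206,.0265)]))
cv2.imwrite('pics/w24z.png',cv2.resize(im[0:200,180:480],None,fx=2.5,fy=2.5,interpolation=cv2.INTER_CUBIC))"
```

```text
t 43.48 at [ 0.5804 -0.309   0.251 ] yaw 177.01 j6 -117.1 F [ 0.2 -0.5 -0.2] open 50.0
[0.139, -0.014, 0.219, 0.011] dist 0.26
[[304.90317665  64.48058278]
 [305.09692457 140.29520735]]
```

View pics/w24z.png

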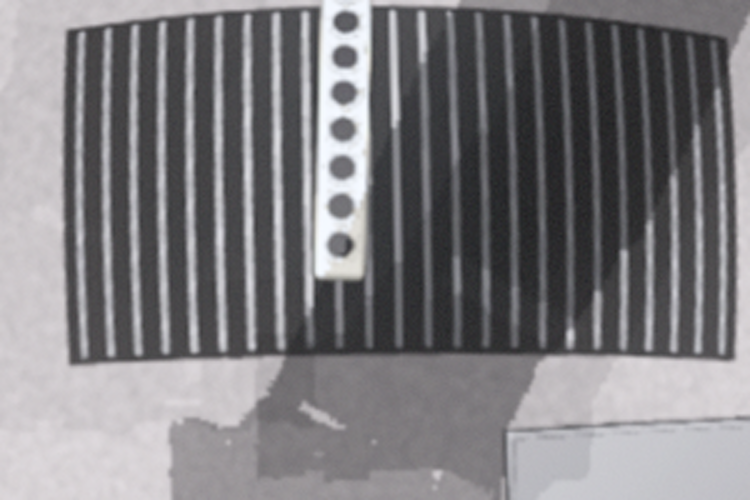

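```bash
python3 - <<'E'
from h import *
c=Cam('wrist')
f=lambda pts,z:c.at(np.array(pts)/2.5+[180,0],z)[:,:2]
A,B=f([(340.5,244),(346,21)],.0275); E=f([(316,277),(362,279)],.0265)
d=(B-A)/np.linalg.norm(B-A); print('spacing',np.linalg.norm(B-A)/6)
print('hdg',np.degrees(np.arctan2(d[1],d[0]))%180,'E',E, np.linalg.norm(E[1]-E[0]))
lat=(A+B)/2; C=lat+d*(np.dot(E.mean(0)-lat,d)+.092); print('C',C, np.hypot(*C))
h=np.degrees(np.arctan2(d[1],d[0]))%180
plan((C[0],C[1],.12,h),(C[0],C[1],.030,h))
E
```

```text
spacing 0.018965036542332593
hdg 175.71061644765828 E [[ 0.49702226 -0.31729137]
 [ 0.49914412 -0.29549702]] 0.021897399175626893
C [ 0.40636659 -0.29917044] 0.5046154507866618
t 43.52 at [ 0.5804 -0.3092  0.251 ] yaw 177.01 j6 -117.1 F [-0.2  0.2  0.2] open 50.0
[0.174, 0.001, 0.131, 0.023] dist 0.218
[0.174, 0.001, 0.221, 0.023] dist 0.281
```

>>> move_arm --moves '[0.174, 0.001, 0.08, 0.023, 0.174, 0.001, 0.08, 0.023, 0.174, 0.001, 0.13, 0.023, 0.174, 0.001, 0.17, 0.023, 0.174, 0.001, 0.17, 0.023, 0.174, 0.001, 0.17, 0.023, 0.174, 0.001, 0.17, 0.023]'

```text
clock: 44.4
ee_pos: [0.4086, -0.3007, 0.0829]
orientation: [-179.9, 0.2, 175.7]
wrist_force: [0.5, -0.8, -0.1]
opening: 0.551
```

```bash
python3 -c "
from h import *
plan((.4064,-.2992,.03,175.7))
c,im=snap('wrist','w25')"
```

```text
t 44.4 at [ 0.4086 -0.3007  0.0829] yaw 175.69 j6 -124.7 F [ 0.5 -0.8 -0.1] open 50.3
[0.002, 0.001, 0.053, -0.0] dist 0.053
```

View pics/w25.png

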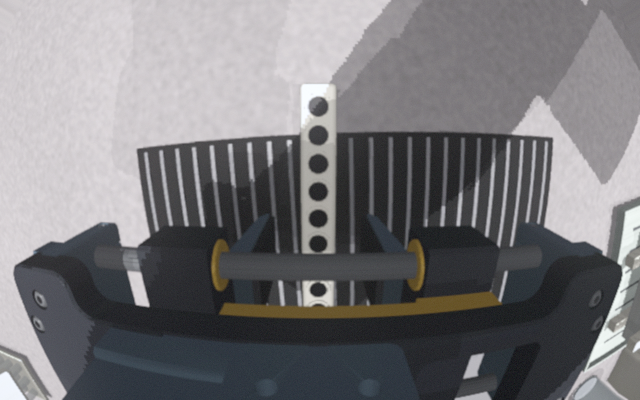

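>>> move_arm --moves '[0.001, 0, 0.03, 0, 0.001, 0, 0.05, 0, 0.001, 0, 0.052, 0, 0.001, 0, 0.052, 0, 0.001, 0, 0.052, 0]'

```text
clock: 45.08
ee_pos: [0.4063, -0.3001, 0.03]
orientation: [-179.9, 0.1, 175.7]
wrist_force: [0.3, 0.6, 0.6]
opening: 0.55
```

>>> move_arm --moves '[0, 0, 0, 0, 0, 0, 0, 0, 0, 0, 0, 0, 0, 0, 0, 0, 0, 0, 0, 0, 0, 0, -0.03, 0, 0, 0, -0.08, 0, 0, 0, -0.13, 0, 0, 0, -0.17, 0, 0, 0, -0.18, 0, 0, 0, -0.18, 0, 0, 0, -0.18, 0]' --jaw 0.005 --newtons 20

```text
clock: 46.58
ee_pos: [0.405, -0.2991, 0.2073]
orientation: [179.9, -0.1, 175.7]
wrist_force: [0.7, -0.3, -0.1]
opening: 0.261
```

```bash
python3 -c "
from h import *
plan(tray(0,0,.21,180),tray(0,0,.102,180))
c,im=snap('wrist','w26')"
```

```text
t 46.58 at [ 0.405  -0.2991  0.2073] yaw 175.66 j6 -124.8 F [ 0.7 -0.3 -0.1] open 23.8
[-0.098, 0.482, -0.002, -0.194] dist 0.492
[-0.098, 0.482, 0.106, -0.194] dist 0.503
```

View pics/w26.png

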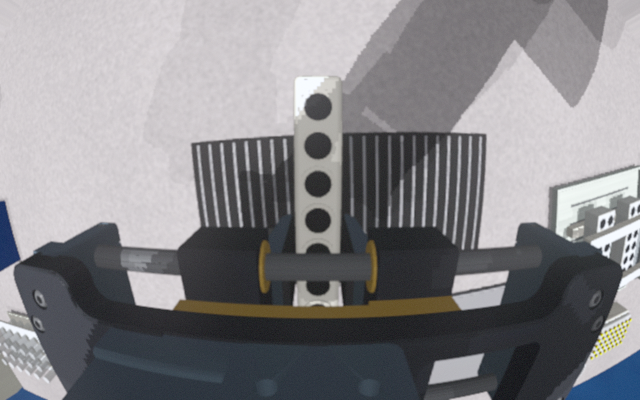

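>>> move_arm --moves '[-0.098, 0.482, 0.0, -0.194, -0.098, 0.482, 0.0, -0.194, -0.098, 0.482, 0.0, -0.194, -0.098, 0.482, 0.0, -0.194, -0.098, 0.482, 0.0, -0.194, -0.098, 0.482, 0.0, -0.194, -0.098, 0.482, 0.0, -0.194, -0.098, 0.482, 0.0, -0.194, -0.098, 0.482, 0.0, -0.194, -0.098, 0.482, 0.0, -0.194, -0.098, 0.482, 0.04, -0.194, -0.098, 0.482, 0.07, -0.194, -0.098, 0.482, 0.09, -0.194, -0.098, 0.482, 0.092, -0.194, -0.098, 0.482, 0.092, -0.194, -0.098, 0.482, 0.092, -0.194]'

```text
clock: 48.62
ee_pos: [0.5405, 0.1736, 0.118]
orientation: [180.0, 0.1, -173.2]
wrist_force: [-0.0, -0.3, -0.6]
opening: 0.263
```

```bash
python3 -c "
from h import *
plan(tray(0,0,.102,180))
c,im=snap('wrist','w27')"
```

```text
t 48.62 at [0.5405 0.1736 0.118 ] yaw -173.23 j6 -81.3 F [-0.  -0.3 -0.6] open 24.0
[0.001, 0.001, 0.016, -0.001] dist 0.016
```

View pics/w27.png

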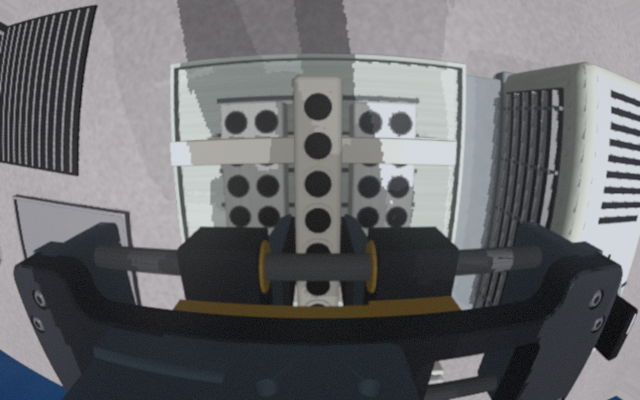

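>>> move_arm --moves '[0.001, 0, 0.008, 0, 0.001, 0, 0.013, 0, 0.001, 0, 0.015, 0, 0.001, 0, 0.015, 0]'

```text
clock: 49.18
ee_pos: [0.5387, 0.1734, 0.1017]
orientation: [-180.0, -0.0, -173.2]
wrist_force: [-0.1, 0.6, -0.7]
opening: 0.263
```

```bash
python3 -c "
from h import *
plan(tray(0,0,.102,180))"
```

```text
t 49.17 at [0.5387 0.1734 0.1017] yaw -173.23 j6 -81.3 F [-0.1  0.6 -0.7] open 23.9
[-0.0, 0.001, -0.0, -0.001] dist 0.001
```

>>> move_arm --moves '[0, 0, 0.001, 0, 0, 0, 0.001, 0]'

```text
clock: 49.42
ee_pos: [0.539, 0.1735, 0.1011]
orientation: [180.0, 0.0, -173.2]
wrist_force: [0.7, 0.3, -0.7]
opening: 0.264
```

>>> move_arm --moves '[0, 0, 0, 0, 0, 0, 0, 0, 0, 0, 0, 0, 0, 0, -0.03, 0, 0, 0, -0.08, 0, 0, 0, -0.13, 0, 0, 0, -0.15, 0, 0, 0, -0.15, 0, 0, 0, -0.15, 0]' --jaw 0.044

```text
clock: 50.55
ee_pos: [0.5381, 0.1732, 0.2493]
orientation: [-180.0, -0.1, -173.2]
wrist_force: [0.9, 0.3, 0.1]
opening: 0.484
```

```bash
python3 -c "
from h import *
plan((.571,.30,.30,100))
c,im=snap('wrist','w28')"
```

```text
t 50.55 at [0.5381 0.1732 0.2493] yaw -173.23 j6 -81.3 F [0.9 0.3 0.1] open 44.2
[-0.048, 0.122, -0.051, 1.514] dist 0.14
```

View pics/w28.png

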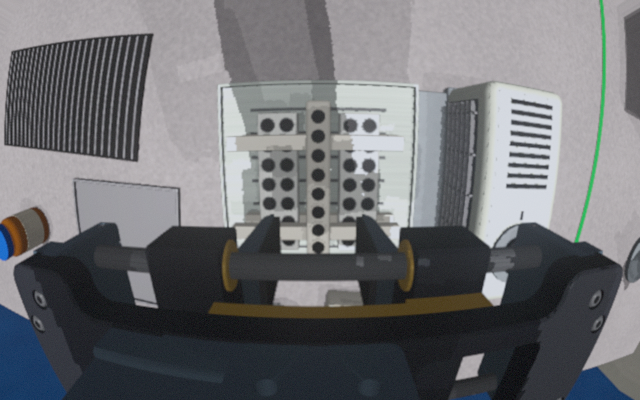

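```bash
python3 - <<'E'
from h import *
c=Cam('wrist')
a=np.radians(TH); Rm=np.array([[np.cos(a),-np.sin(a)],[np.sin(a),np.cos(a)]])
def T(px,z,n): print(n,((c.at(px,z)[:,:2]-TC)@Rm*1000).round(0).tolist())
T([(226,144),(405,142)],.076,'stick -x'); T([(234,231)],.076,'stick +x')
T([(318,101),(318,253)],.098,'carrier'); T([(258,113),(292,113)],.060,'blk-'); T([(343,112),(378,111)],.060,'blk+')
T([(220,85),(416,85)],.022,'tray corners')
# knob from top view
ct=Cam('top'); print('knob', ct.at([(84/2.3+140,173/2.3+130)],.165).round(3), 'flange',ct.at([(87/2.3+140,175/2.3+130)],.14).round(3))
im=cv2.imread('pics/top0.png'); cv2.imwrite('pics/knobtop.png',cv2.resize(im[180:230,150:215],None,fx=10,fy=10,interpolation=cv2.INTER_CUBIC))
E
```

```text
stick -x [[-49.0, -98.0], [-51.0, 93.0]]
stick +x [[48.0, -95.0]]
carrier [[-91.0, 0.0], [64.0, 0.0]]
blk- [[-82.0, -65.0], [-81.0, -28.0]]
blk+ [[-82.0, 27.0], [-84.0, 66.0]]
tray corners [[-121.0, -121.0], [-121.0, 122.0]]
knob [[0.569 0.39  0.165]] flange [[0.569 0.396 0.14 ]]
```

View pics/knobtop.png

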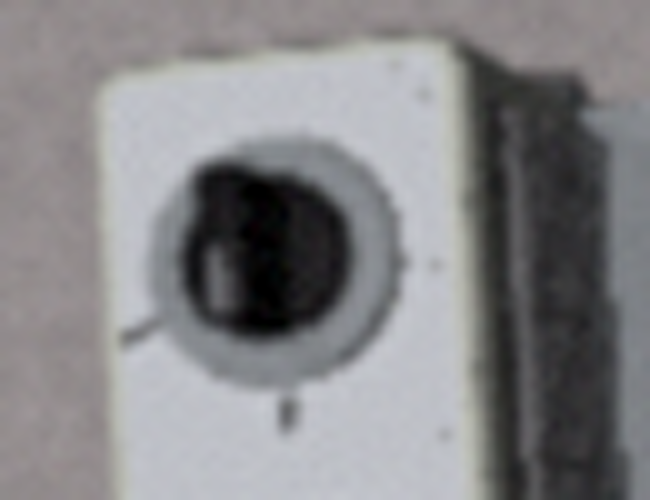

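```bash
python3 -c "
from h import *
plan((.66,.40,.30,186.8))"
```

```text
t 50.6 at [0.5381 0.1732 0.2492] yaw -173.23 j6 -81.3 F [-0.6  0.7 -0. ] open 43.6
[-0.148, 0.211, -0.051, -0.001] dist 0.262
```

>>> move_arm --moves '[-0.148, 0.211, -0.051, 0, -0.148, 0.211, -0.051, 0, -0.148, 0.211, -0.051, 0, -0.148, 0.211, -0.051, 0, -0.148, 0.211, -0.051, 0, -0.148, 0.211, -0.051, 0, -0.148, 0.211, -0.051, 0]' --jaw 0.036

```text
clock: 51.48
ee_pos: [0.6603, 0.3991, 0.3007]
orientation: [-179.9, -0.1, -173.3]
wrist_force: [-1.2, 0.5, 1.1]
opening: 0.395
```

```bash
python3 -c "
from h import *
plan((.57,.396,.30,186.8))
c,im=snap('wrist','w29')
q=c.proj([(.57,.396,.15)])[0].astype(int);print(q)
x0=max(q[0]-65,0);y0=max(q[1]-50,0);print(x0,y0)
cv2.imwrite('pics/w29z.png',cv2.resize(im[y0:y0+100,x0:x0+130],None,fx=6,fy=6,interpolation=cv2.INTER_CUBIC))"
```

```text
t 51.48 at [0.6603 0.3991 0.3007] yaw -173.26 j6 -67.3 F [-1.2  0.5  1.1] open 36.1
[0.09, 0.008, 0.001, -0.001] dist 0.09
[324 100]
259 50
```

View pics/w29.png

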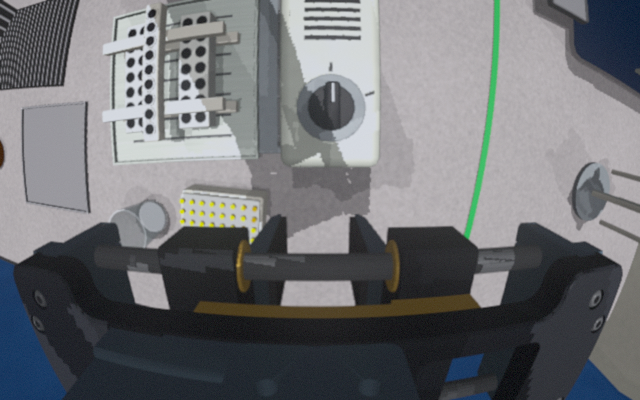

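View pics/w29z.png

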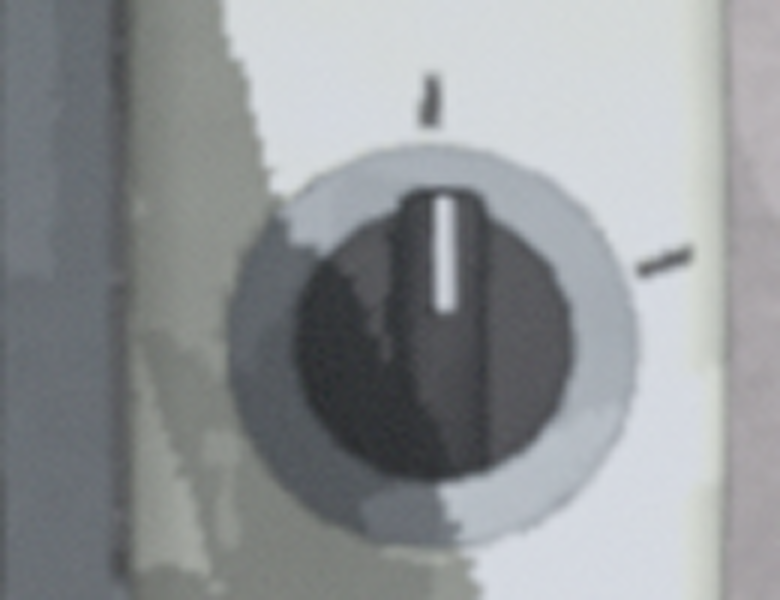

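```bash
python3 - <<'E'
from h import *
w=Cam('wrist'); t=Cam('top')
def tri(pw,pt):
    d1=w.ray(pw)[0]; d2=t.ray(pt)[0]; d1/=np.linalg.norm(d1); d2/=np.linalg.norm(d2)
    A=np.c_[d1,-d2]; s,_,_,_=np.linalg.lstsq(A,t.p-w.p,rcond=None)
    a=w.p+d1*s[0]; b=t.p+d2*s[1]; print(((a+b)/2).round(4),'gap',np.linalg.norm(a-b).round(4))
z=lambda x,y:(259+x/6,50+y/6)
tri(z(430,100),(179,221.3)); tri(z(665,262),(164.2,213.2)); tri(z(434,345),(177.3,206.2))
for zz in(.12,.13,.14): print(zz, w.at([z(435,343)],zz).round(4)[0], 'diam',np.linalg.norm(w.at([z(295,343)],zz)-w.at([z(575,343)],zz)).round(4),np.linalg.norm(w.at([z(435,205)],zz)-w.at([z(435,482)],zz)).round(4))
for zz in(.155,.165): P=w.at([z(441,195),z(446,310),z(443,475)],zz); print(zz,P.round(4),np.degrees(np.arctan2(*(P[0]-P[1])[1::-1])))
E
```

```text
[0.5294 0.3987 0.1163] gap 0.0015
[0.5525 0.4444 0.1124] gap 0.0014
[0.5731 0.4048 0.12  ] gap 0.0032
0.12 [0.5741 0.4042 0.12  ] diam 0.0492 0.0494
0.13 [0.5747 0.4038 0.13  ] diam 0.0477 0.0479
0.14 [0.5753 0.4034 0.14  ] diam 0.0462 0.0464
0.155 [[0.5525 0.4009 0.155 ]
 [0.5707 0.4039 0.155 ]
 [0.5968 0.4066 0.155 ]] -170.77721935579694
0.165 [[0.5539 0.4006 0.165 ]
 [0.5715 0.4035 0.165 ]
 [0.5967 0.4061 0.165 ]] -170.77721935579694
```

```bash
python3 -c "
from h import *
plan((.5748,.4037,.22,187.2),(.5748,.4037,.158,187.2))"
```

```text
t 51.52 at [0.6604 0.3991 0.3012] yaw -173.28 j6 -67.3 F [0.3 0.2 1.1] open 36.1
[0.084, 0.015, 0.081, -0.008] dist 0.118
[0.084, 0.015, 0.143, -0.008] dist 0.167
```

>>> move_arm --moves '[0.084, 0.015, 0.04, -0.008, 0.084, 0.015, 0.06, -0.008, 0.084, 0.015, 0.09, -0.008, 0.084, 0.015, 0.1, -0.008, 0.084, 0.015, 0.1, -0.008, 0.084, 0.015, 0.1, -0.008]' --jaw 0.04

```text
clock: 52.28
ee_pos: [0.5766, 0.4055, 0.2033]
orientation: [180.0, 0.1, -172.8]
wrist_force: [-0.5, 0.1, 0.3]
opening: 0.435
```

```bash
python3 -c "
from h import *
plan((.5748,.4037,.158,187.2))
c,im=snap('wrist','w30')"
```

```text
t 52.27 at [0.5766 0.4055 0.2033] yaw -172.8 j6 -64.0 F [-0.5  0.1  0.3] open 39.7
[0.002, -0.002, 0.045, 0.0] dist 0.045
```

View pics/w30.png

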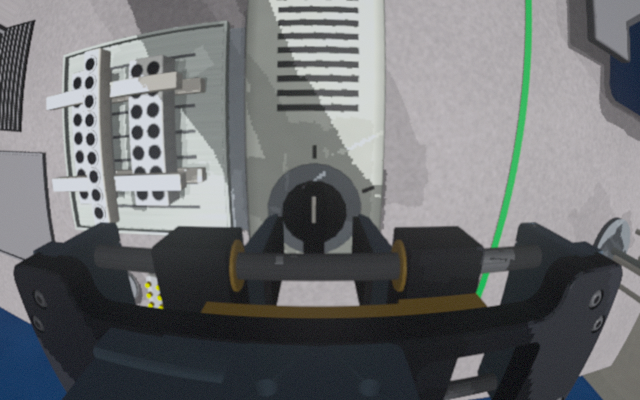

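>>> move_arm --moves '[0.001, -0.001, 0.02, 0, 0.001, -0.001, 0.035, 0, 0.001, -0.001, 0.044, 0, 0.001, -0.001, 0.044, 0, 0.001, -0.001, 0.044, 0]'

```text
clock: 52.95
ee_pos: [0.5746, 0.4041, 0.1581]
orientation: [-180.0, -0.1, -172.8]
wrist_force: [-6.9, -4.0, 12.0]
opening: 0.44
```

>>> move_arm --moves '[0, 0, 0, 0, 0, 0, 0, 0, 0, 0, 0, 0, 0, 0, 0, 0, 0, 0, 0, 0]' --jaw 0.0 --newtons 40

```text
clock: 53.58
ee_pos: [0.5756, 0.4029, 0.1583]
orientation: [-179.9, 0.0, -172.8]
wrist_force: [1.8, -15.8, 12.8]
opening: 0.149
```

>>> move_arm --moves '[0, -0.002, -0.004, 0, 0, -0.002, -0.004, 0, 0, -0.002, -0.004, 0, 0, -0.002, -0.004, 0]' --jaw 0.03

```text
clock: 54.08
ee_pos: [0.575, 0.4024, 0.1616]
orientation: [-180.0, -0.0, -172.8]
wrist_force: [-0.1, -0.3, 0.6]
opening: 0.333
```

>>> move_arm --moves '[0, 0, 0, 0, 0, 0, 0, 0, 0, 0, 0, 0, 0, 0, 0, 0, 0, 0, 0, 0]' --jaw 0.0 --newtons 40

```text
clock: 54.7
ee_pos: [0.5751, 0.4025, 0.1619]
orientation: [180.0, -0.0, -172.8]
wrist_force: [-0.7, 4.3, -1.6]
opening: 0.152
```

Centred and clear of the flange. Turn clockwise (positive about tool z).

>>> move_arm --moves '[0, 0.0, 0, 0.15, 0, 0.0, 0, 0.3, 0, 0.0, 0, 0.45, 0, 0, 0, 0.6, 0, 0, 0, 0.75, 0, 0, 0, 0.9, 0, 0, 0, 1.05, 0, 0, 0, 1.19, 0, 0, 0, 1.19, 0, 0, 0, 1.19, 0, 0, 0, 1.19]'

```text
clock: 56.08
ee_pos: [0.5742, 0.4009, 0.1619]
orientation: [-179.8, 0.1, 119.1]
wrist_force: [-7.5, -8.1, 8.4]
opening: 0.152
```

```bash
python3 -c "
from h import *
plan((.5748,.4037,.158,187.2))
print(robot.sense()['ft_torque'])
c,im=snap('wrist','w31')"
```

```text
t 56.08 at [0.5742 0.4009 0.1619] yaw 119.1 j6 4.0 F [-7.5 -8.1  8.4] open 13.8
[0.002, 0.002, 0.004, -1.189] dist 0.005
[-1.78094665  1.34998368 -0.02084766]
```

View pics/w31.png

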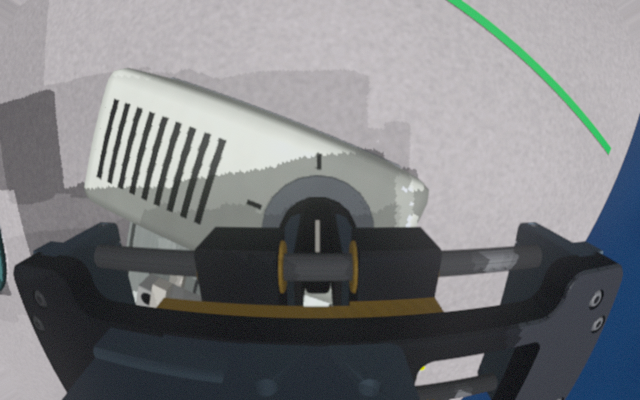

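Pointer now lines up with the "on" tick (col ~318). Release and lift.

>>> move_arm --moves '[0, 0, 0, 0, 0, 0, 0, 0, 0, 0, 0, 0, 0, 0, 0, 0, 0, 0, -0.03, 0, 0, 0, -0.08, 0, 0, 0, -0.13, 0, 0, 0, -0.16, 0, 0, 0, -0.16, 0, 0, 0, -0.16, 0]' --jaw 0.036

```text
clock: 57.38
ee_pos: [0.5748, 0.4021, 0.3209]
orientation: [-179.9, 0.0, 119.1]
wrist_force: [0.2, -0.1, -0.6]
opening: 0.392
```

```bash
python3 -c "
from h import *
plan((.60,.56,.32,90))
c,im=snap('wrist','w32')
snap('scene','s32')"
```

```text
t 57.38 at [0.5748 0.4021 0.3209] yaw 119.05 j6 4.0 F [ 0.2 -0.1 -0.6] open 35.7
[0.126, 0.099, 0.001, 0.507] dist 0.16
```

View pics/w32.png

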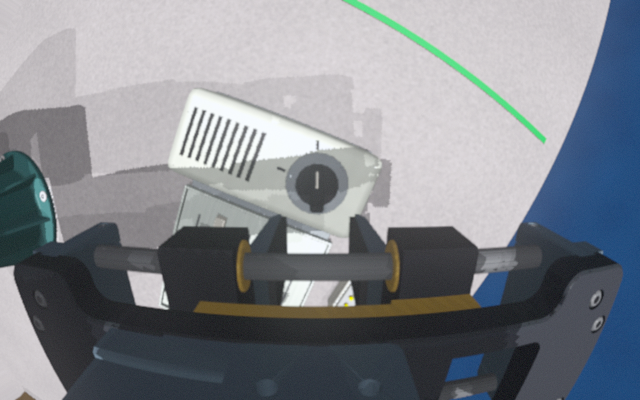

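View pics/s32.png

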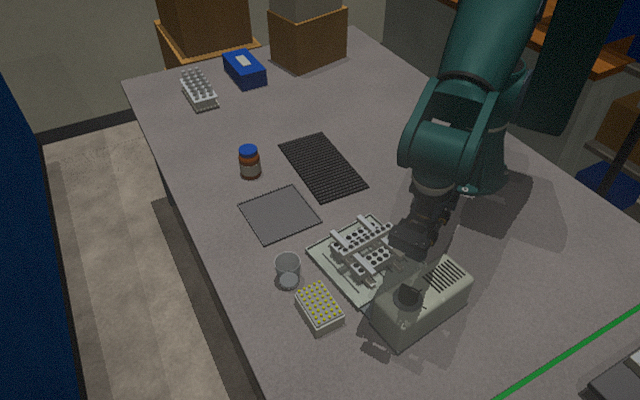

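>>> move_arm --moves '[0.126, 0.099, 0, 0, 0.126, 0.099, 0, 0, 0.25, 0.1, 0, 0, 0.25, 0.1, 0, 0, 0.25, 0.1, 0, 0, 0.25, 0.1, 0, 0, 0.25, 0.1, 0, 0, 0.25, 0.1, 0, 0]'

```text
clock: 58.48
ee_pos: [0.5421, 0.6681, 0.322]
orientation: [-180.0, 0.0, 119.0]
wrist_force: [-0.8, 0.2, 0.2]
opening: 0.396
```

```bash
python3 -c "
from h import *
plan((.60,.56,.32,90))
c,im=snap('top','t33')
cv2.imwrite('pics/t33z.png',cv2.resize(im[135:285,150:325],None,fx=4,fy=4,interpolation=cv2.INTER_CUBIC))
c,im=snap('scene','s33')
cv2.imwrite('pics/s33z.png',cv2.resize(im[190:360,260:480],None,fx=3.4,fy=3.4,interpolation=cv2.INTER_CUBIC))"
```

```text
t 58.48 at [0.5421 0.6681 0.322 ] yaw 118.97 j6 20.4 F [-0.8  0.2  0.2] open 36.1
[-0.123, -0.002, 0.002, 0.506] dist 0.123
```

View pics/t33z.png

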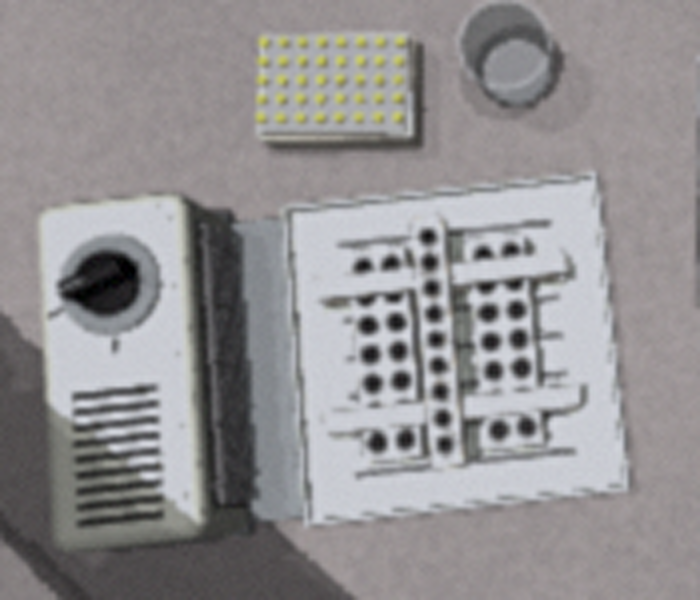

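View pics/s33z.png

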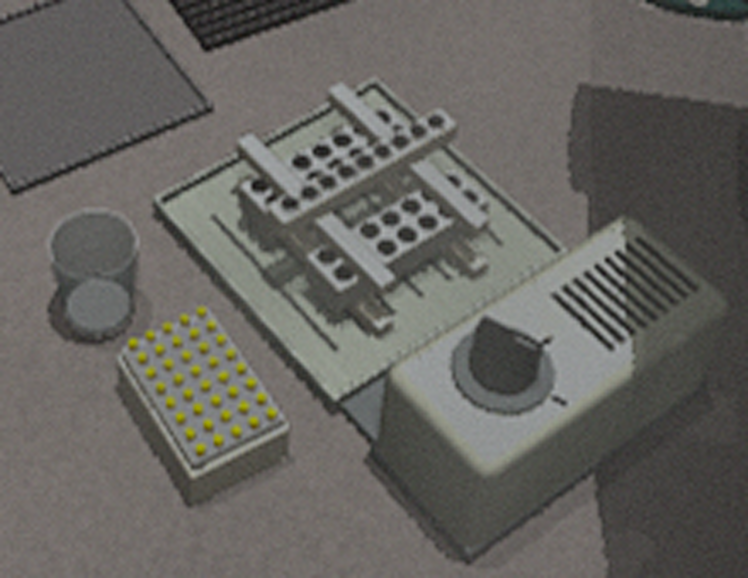

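```bash
python3 -c "
from rig import robot
print(robot.finish_job())"
```

```text
the job is handed in; nothing more can be done
None
```

The stack is built, the blower switch is on, and the job was handed in at about 58.5 s; no verdict came back.

**What I did:** Two sticks went on the tray floor at about ±50 mm, with both blocks across them at about ±45 mm. Two more sticks went on top at about ±50 mm, and the one carrier that was present went across the middle. The carrier had been knocked about 35–40 mm towards the base, so I measured it again before picking it up. I then turned the knob about 1.19 rad clockwise and let go.

**Last checks:**
- **Stack:** Before turning the switch, the wrist picture put the upper sticks at about -50 and +48 mm, the blocks centred near ±46 mm and the carrier at 0 mm. The final top and scene pictures show the stack unchanged. I judged level only by eye and from the height at which each part was released.
- **Switch:** After release, the pointer stays on the "on" tick. I could not read the joint value directly.
- **Bystanders:** The tip box, jar and beaker look to be where they were.
- **Robot:** It was clear of everything when I handed in.

**Slips:**
- The fingertips first touched the knob's flange with about 12 N, so I opened, raised them 4 mm and gripped again.
- Block 2 and the last stick were set down with 11–13 N, and neither shifted noticeably.
- The stick heights in the grip varied by up to about 5 mm because the arm was still settling when I measured. I allowed for that at each release.

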